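# Gauge the bearer's holes and fit the matching standoffs

## Task

First clear the scraper off the timber bearer: slide its blade fully home into the slot of the plywood holder and let go. Then take the depth gauge and, starting at the blue-painted end, gauge all four holes one after another by lowering its rod to the bottom of each. Stand every standoff from the tray upright in the hole whose depth leaves 45 mm of it above the bearer, hang the gauge back in its stand, and leave everything else where it is.

Things in the scene. Friction and masses are not known exactly. Their poses are not given: they have to be found in the camera images.
- bearer: Fixed solid timber bearer with its drilled face up, 100 mm (its x) by 340 mm (its y) by 70 mm high; origin at the centre of its underside, z up. Four upright blind holes of 35 mm diameter, 80 mm apart, lie in a row along its y axis; its +y end is painted blue. One hole is 20 mm deep, one 32, one 44 and one 56 mm; which is which changes from start to start and is not marked.
- hole1 (a point): Centre of the mouth of hole 1 (hole 1 is next to the blue end, hole 4 farthest from it), on the bearer's upper face, 70 mm above the table.
- hole2 (a point): Centre of the mouth of hole 2 (hole 1 is next to the blue end, hole 4 farthest from it), on the bearer's upper face, 70 mm above the table.
- hole3 (a point): Centre of the mouth of hole 3 (hole 1 is next to the blue end, hole 4 farthest from it), on the bearer's upper face, 70 mm above the table.
- hole4 (a point): Centre of the mouth of hole 4 (hole 1 is next to the blue end, hole 4 farthest from it), on the bearer's upper face, 70 mm above the table.
- standoff_white_mid (a point): Loose standoff (may be absent): plain aluminium cylinder, 32 mm diameter, 65 mm long, its upper 6 mm a white plastic cap of the same diameter, about 120 g, standing upright in one of the tray's wells, its foot 8 mm above the table. The point is on its axis half-way up; z along the axis, cap at +z. It fits the 20 mm deep hole, where 45 mm of it stands out.
- standoff_yellow_mid (a point): Loose standoff (may be absent): plain aluminium cylinder, 32 mm diameter, 77 mm long, its upper 6 mm a yellow plastic cap of the same diameter, about 120 g, standing upright in one of the tray's wells, its foot 8 mm above the table. The point is on its axis half-way up; z along the axis, cap at +z. It fits the 32 mm deep hole, where 45 mm of it stands out.
- standoff_red_mid (a point): Loose standoff (may be absent): plain aluminium cylinder, 32 mm diameter, 89 mm long, its upper 6 mm a red plastic cap of the same diameter, about 120 g, standing upright in one of the tray's wells, its foot 8 mm above the table. The point is on its axis half-way up; z along the axis, cap at +z. It fits the 44 mm deep hole, where 45 mm of it stands out.
- standoff_green_mid (a point): Loose standoff (may be absent): plain aluminium cylinder, 32 mm diameter, 101 mm long, its upper 6 mm a green plastic cap of the same diameter, about 120 g, standing upright in one of the tray's wells, its foot 8 mm above the table. The point is on its axis half-way up; z along the axis, cap at +z. It fits the 56 mm deep hole, where 45 mm of it stands out.
- tray: Loose plywood tray, 165 by 165 mm and 26 mm high, about 0.7 kg, with four upright wells of 37 mm diameter and 18 mm deep, at +-37.5 mm from its middle along its x and y, in which the standoffs stand (in any order, some wells empty); it may get knocked aside. Origin at the centre of its underside.
- gauge_grip (a point): Depth gauge: a 26 by 26 mm square orange grip, 70 mm tall, above a round steel shoulder (34 mm diameter, 6 mm thick), under which a steel rod of 12 mm diameter sticks out 80 mm downwards; about 150 g. It hangs upright in its stand, shoulder resting on the stand's top. The point is the centre of the grip; z points up along the rod, x and y square to the grip's faces.
- gauge_tip (a point): Lower end of the gauge's rod, on its axis, 121 mm below the centre of the grip.
- stand_hole (a point): Centre of the mouth of the upright 18 mm hole (84 mm deep, 5 mm chamfer) in the top of the fixed black gauge stand, a block of 70 by 70 by 90 mm; its top is 90 mm above the table.
- scraper_grip (a point): Scraper lying flat: red handle 100 mm long (its x), 26 mm wide, 20 mm thick, and a flat steel blade in the same mid-plane, 64 mm wide and 5 mm thick, whose front edge is 142 mm ahead of this point along +x; about 260 g, balanced just ahead of the handle, about 64 mm from this point along +x. The point is the centre of the handle. At the start the blade lies on the bearer over the holes, and the handle sticks out over the bearer's edge towards the robot, free underneath.
- scraper_edge (a point): Middle of the scraper blade's front edge, in the blade's mid-plane; x points out of the blade, away from the handle.
- slot_mouth (a point): Fixed plywood scraper holder on the table: a level slot open at its front (its -x side), 100 mm long along x, 72 mm wide, 11 mm high, with side walls and two lips over the slot's long sides that leave a 36 mm wide gap in the middle of the roof, and a dark back wall closing the far end. The holder is 100 mm wide and its lips' top is 49 mm above the table. The point is the middle of the slot floor's front edge, 30 mm above the table; x points into the slot.
- slot_end (a point): Middle of the slot floor where it meets the dark back wall, 100 mm from slot_mouth; x points into the wall.
- spray: Bystander, to be left where it is: blue bottle, 64 mm diameter, 170 mm tall; origin under its middle.
- glue: Bystander, to be left where it is: white bottle, 48 mm diameter, 120 mm tall; origin under its middle.
- tape_measure: Bystander, to be left where it is: tape measure, 75 by 45 by 70 mm tall; origin under its middle.
- sand_block: Bystander, to be left where it is: cork sanding block, 110 by 65 by 35 mm tall; origin under its middle.
- tape_roll: Bystander, to be left where it is: cardboard-brown roll, 90 mm diameter, 48 mm tall; origin under its middle.
- gauge: The depth gauge itself; origin at the rod's lower end.

How it is judged:
On the way, in this order (a step that is already met when the one before it is completed fails the run):
1. the scraper is home in its holder's slot and let go (x of scraper_edge in the frame of slot_end between -0.015 and 0.004 m and z of scraper_edge in the frame of slot_end between -0.003 and 0.011 m and y of scraper_edge in the frame of slot_end between -0.009 and 0.009 m and angle between the x axis of scraper_edge and the x axis of slot_end, either way round below 0.14 rad and contact force between the fingers and anything else below 0.1 N), for 0.2 s.
2. the gauge's rod, held in the gripper, reaches down into hole 1 (z of gauge_tip in the frame of bearer below 0.053 m and horizontal distance between gauge_tip and hole1 below 0.0145 m and angle between gauge_tip's own z axis and vertical below 0.25 rad and contact force between the fingers and gauge above 1 N), for 0.1 s.
3. the gauge's rod, held in the gripper, reaches down into hole 2 (z of gauge_tip in the frame of bearer below 0.053 m and horizontal distance between gauge_tip and hole2 below 0.0145 m and angle between gauge_tip's own z axis and vertical below 0.25 rad and contact force between the fingers and gauge above 1 N), for 0.1 s.
4. the gauge's rod, held in the gripper, reaches down into hole 3 (z of gauge_tip in the frame of bearer below 0.053 m and horizontal distance between gauge_tip and hole3 below 0.0145 m and angle between gauge_tip's own z axis and vertical below 0.25 rad and contact force between the fingers and gauge above 1 N), for 0.1 s.
5. the gauge's rod, held in the gripper, reaches down into hole 4 (z of gauge_tip in the frame of bearer below 0.053 m and horizontal distance between gauge_tip and hole4 below 0.0145 m and angle between gauge_tip's own z axis and vertical below 0.25 rad and contact force between the fingers and gauge above 1 N), for 0.1 s.
At the end, for the whole second after the job is handed in: Blade in the slot, edge within 15 mm of the back wall, straight within 0.14 rad; every present standoff upright (0.08 rad) in a hole, top 40 to 50 mm above the bearer's face; gauge hanging upright in its stand, tip at least 75 mm below the stand's top (x of scraper_edge in the frame of slot_end between -0.015 and 0.004 m and z of scraper_edge in the frame of slot_end between -0.003 and 0.011 m and y of scraper_edge in the frame of slot_end between -0.009 and 0.009 m and angle between the x axis of scraper_edge and the x axis of slot_end, either way round below 0.14 rad and (horizontal distance between standoff_white_mid and hole1 below 0.006 m or horizontal distance between standoff_white_mid and hole2 below 0.006 m or horizontal distance between standoff_white_mid and hole3 below 0.006 m or horizontal distance between standoff_white_mid and hole4 below 0.006 m) and angle between each of standoff_white_mid, standoff_yellow_mid, standoff_red_mid, standoff_green_mid's own z axis and vertical below 0.08 rad and z of standoff_white_mid in the frame of bearer between 0.0775 and 0.0875 m and (horizontal distance between standoff_yellow_mid and hole1 below 0.006 m or horizontal distance between standoff_yellow_mid and hole2 below 0.006 m or horizontal distance between standoff_yellow_mid and hole3 below 0.006 m or horizontal distance between standoff_yellow_mid and hole4 below 0.006 m) and z of standoff_yellow_mid in the frame of bearer between 0.0715 and 0.0815 m and (horizontal distance between standoff_red_mid and hole1 below 0.006 m or horizontal distance between standoff_red_mid and hole2 below 0.006 m or horizontal distance between standoff_red_mid and hole3 below 0.006 m or horizontal distance between standoff_red_mid and hole4 below 0.006 m) and z of standoff_red_mid in the frame of bearer between 0.0655 and 0.0755 m and (horizontal distance between standoff_green_mid and hole1 below 0.006 m or horizontal distance between standoff_green_mid and hole2 below 0.006 m or horizontal distance between standoff_green_mid and hole3 below 0.006 m or horizontal distance between standoff_green_mid and hole4 below 0.006 m) and z of standoff_green_mid in the frame of bearer between 0.0595 and 0.0695 m and horizontal distance between gauge_tip and stand_hole below 0.008 m and z of gauge_tip in the frame of stand_hole below -0.075 m and angle between gauge_tip's own z axis and vertical below 0.06 rad); the robot touches nothing.
It fails at once if a bystander is pushed more than 40 mm or tipped over (distance of any of spray, glue, tape_measure, sand_block, tape_roll from where it was at the start of the episode above 0.04 m or angle between any of spray, glue, tape_measure, sand_block, tape_roll's own z axis and vertical above 0.5 rad).
Of standoff_white, standoff_yellow, standoff_red, standoff_green only 2 to 4 are there at a start; the rules pass over those that are not, and their reading is None.
At some moment in a run one of tray may be knocked a few centimetres aside while the robot is not near it.
It also fails if it takes over 210 s, if anything falls off the work surface, if the arm or the gripper's body presses on something with over 40 N, if the wrist force passes 120 N, or if a joint passes its speed limit or range.

## Robot

A 6-joint arm with a two-finger parallel gripper is mounted at the origin on the work surface. World frame = base frame: x ahead of the robot, y to its left, z up, the work surface at z = 0. Lengths are in m, angles in rad, forces in N, time in s.
With the tool pointing down it reaches from about 0.225 to 0.875 m from the base axis. Payload 3.4 kg.
Tool frame: the origin (TCP) lies at the very end of the fingers, on their centre line; the grasp point (between the pads) lies 19 mm behind it; z points along the fingers, y is the line along which they close (so a half turn about z gives the same grasp; the last joint's range is limited). The gripper opens to 85 mm and grips with 20 to 120 N. Pads are 22 mm wide; open, the fingers measure 114 mm over their backs; the gripper's body (76 mm by 85 mm) begins 54 mm behind the grasp point. The pads swing forward as they close: fully open they stand 13 mm farther back than shut.
Start: joints at [-1.325, 0.276, 1.505, -0, 1.361, -0.121], TCP at [0.206, -0.537, 0.231] pointing down, gripper open.
Joint ranges: [-2.89, 2.89], [-0.75, 2.08], [0.22, 2.7], [-1.18, 4.32], [0.11, 2.71], [-2.7, 2.7]. Speed limits (rad/s): [2.57, 2.57, 3.14, 3.14, 3.14, 3.14].

## Interface

Orientations are given as a unit quaternion [w, x, y, z].
In Python, from rig import readout, vision, manip gives the robot as it stands.
- The arm moves only by the shell command python3 -m handwheel 'ROWS' [FORCE]. ROWS is JSON, a list of rows, each a list of 3 entries, a list of its own where there are three numbers: the shift along the tool's x, y, z in mm, then the turn, a rotation vector about the tool's x, y, z in units of 6 degrees (1.0 is 6 degrees), then the closure, from -1 (fully open) to 1 (shut), so that 0 is half open. A call has 1 to 20 rows; each row shifts and turns the commanded pose from where the row before left it, along the tool's axes as they then stand; what a row does not reach is not made up. A row lasts 1/8 s, in which the tool goes at most 62.5 mm and 10.7 degrees, less where a joint would pass 70% of its speed; a pose out of reach is approached as far as the arm can. A call is refused whole if a number of a shift passes 62.5 or a number of a turn 1, either way. A call with a gripper value outside its range is refused whole. The fingers move at their own pace and stop on an object; FORCE is the grip in N (left out, the last holds). Time passes only in rows, so rows that do not move let the fingers close. It gives the time, the measured TCP pose, the force, the opening and the grip force at its end, in the units of the state.
- readout.get_state(): the state, without advancing time (a new reading comes with each control period).
- vision.get_image(name): name is "side" or "top"; returns the picture (384x512x3 uint8, blue, green, red); there is no depth.
- vision.camera_params(name): a dict with "intrinsics" (3x3 intrinsics, pixels), "dist" ([k1, k2, p1, p2, k3] as OpenCV has them; the pictures are not rectified), "rvec" (rotation vector, rad) and "tvec" (3), from world to camera coordinates, as OpenCV has them. Camera axes: x right, y down, z forward; pixel columns grow to the right and rows downward; lengths in m; the calibration is good to about 2 mm. A picture is of the moment at which its call begins. camera_params takes no time and is no camera call.
- manip.sign_off(): hands the job in; it is judged then, once.
The state is a dict: "clock": time; "qpos": joint angles; "qd": joint speeds; "effort": joint torques, N m; "position": TCP position; "ee_rot": TCP orientation; "contact_force": force on the tool from outside, world axes, zero at the start; "moment": the same for the moment, N m; "width": finger opening in m; "gripper_force": force on a finger pad.
Only numpy, scipy, OpenCV 4.12 (cv2) and the standard library are available. Lean on these libraries where they do the work, as an engineer would, in place of code of your own. Each camera call takes 0.05 s, during which the arm holds its last target. There are 200 camera calls.

## Working session

There is one attempt and no reset: what is moved stays moved. The work goes in short steps, Python scripts to look and compute and a shell command to move; the robot and the scene stay as the last step left them, time stands still between calls to the robot, and variables do not carry over. Pictures are saved under pics/ and viewed, at most 14 in all, crops included, and the job is handed in when it is done.

```bash
ls; mkdir -p pics
python3 - <<'E'
from rig import readout, vision
import cv2,numpy as np
for n in("top","side"):
    im=vision.get_image(n); cv2.imwrite(f"pics/{n}0.png",im)
    p=vision.camera_params(n); R=cv2.Rodrigues(np.array(p["rvec"]))[0]
    print(n,np.round(-R.T@np.array(p["tvec"]).ravel(),3),np.round(R,2).tolist(),np.array(p["intrinsics"]).tolist(),p["dist"])
print(readout.get_state())
E
```

```text
pics
top [ 0.46  -0.037  1.028] [[0.01, -1.0, -0.01], [-0.99, -0.01, -0.15], [0.15, 0.01, -0.99]] [[407.9701712661299, 0.0, 258.6512669065013], [0.0, 407.9701712661299, 191.13423169118178], [0.0, 0.0, 1.0]] [-0.11769073  0.          0.          0.          0.        ]
side [ 0.426 -0.72   0.85 ] [[0.98, -0.21, 0.02], [-0.14, -0.71, -0.69], [0.15, 0.67, -0.73]] [[435.25642536970804, 0.0, 253.3622280451785], [0.0, 435.25642536970804, 193.67977157173942], [0.0, 0.0, 1.0]] [-0.05580772  0.          0.          0.          0.        ]
{'clock': 0.1, 'qpos': array([-1.32498481e+00,  2.76531684e-01,  1.50597855e+00, -2.35054835e-05,
        1.36070660e+00, -1.20998431e-01]), 'qd': array([-0.00137411, -0.00107953, -0.00269236, -0.00122938, -0.00221569,
        0.00042187]), 'effort': array([ 4.67049249e-04, -4.17700875e+01, -2.46404350e+01, -3.56285127e-04,
        5.81815621e-03, -1.45447285e-05]), 'position': array([ 0.20609298, -0.53630454,  0.2305374 ]), 'ee_rot': array([-8.09794057e-04,  9.83227627e-01,  1.82380849e-01, -6.21169011e-05]), 'contact_force': array([ 0.21129424, -1.17639482,  0.65402498]), 'moment': array([ 0.10004851, -0.03208049,  0.01306038]), 'gripper_force': 0.0, 'width': 0.0850454776801705}
```

View pics/top0.png

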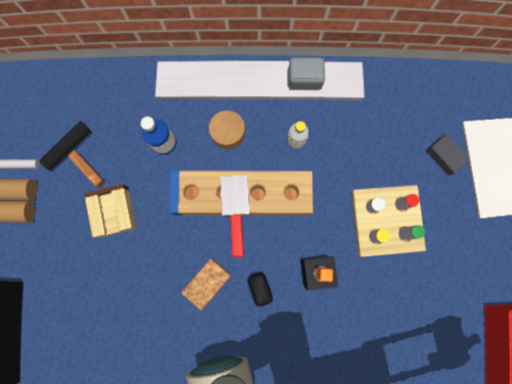

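View pics/side0.png

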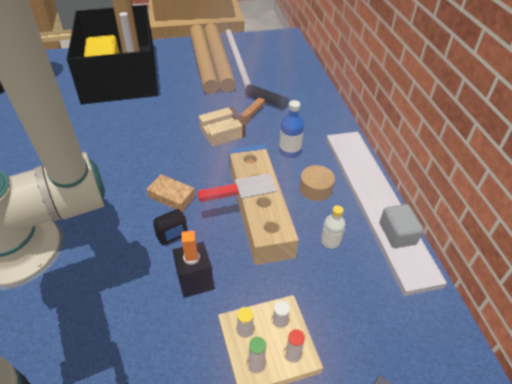

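The top view shows the bearer at about (170–312, 170–215), blue end on the left, and the scraper over hole 2 at (236, 210). The holder is at (110, 211), the stand with its orange grip at (322, 273), and the tray at (390, 221) holding all four standoffs: white, red, yellow and green.

```bash
cat > h.py <<'E'
import cv2,numpy as np
from rig import readout,vision
from scipy.spatial.transform import Rotation as Ro
def cam(n):
    p=vision.camera_params(n); return p,cv2.Rodrigues(np.array(p["rvec"]))[0],np.array(p["tvec"],float).ravel()
def ray(n,px):
    p,R,t=cam(n); q=cv2.undistortPoints(np.array(px,float).reshape(-1,1,2),np.array(p["intrinsics"]),np.array(p["dist"])).reshape(-1,2)
    return -R.T@t, np.c_[q,np.ones(len(q))]@R
def onz(n,px,z):
    c,d=ray(n,px); return c+d*((z-c[2])/d[:,2])[:,None]
def proj(n,P):
    p,R,t=cam(n); return cv2.projectPoints(np.array(P,float).reshape(-1,1,3),np.array(p["rvec"]),t,np.array(p["intrinsics"]),np.array(p["dist"]))[0].reshape(-1,2)
def hsv(im,lo,hi): return cv2.inRange(cv2.cvtColor(im,cv2.COLOR_BGR2HSV),lo,hi)
def blobs(m,amin=30):
    c=cv2.findContours(m,cv2.RETR_EXTERNAL,cv2.CHAIN_APPROX_NONE)[0]
    return sorted([k for k in c if cv2.contourArea(k)>amin],key=cv2.contourArea,reverse=True)
def cen(k): m=cv2.moments(k); return np.array([m['m10'],m['m01']])/m['m00']
def st():
    s=readout.get_state(); T=Ro.from_quat(np.r_[s['ee_rot'][1:],s['ee_rot'][0]]); return s,s['position'],T
def go(target,yaw_y=None):
    """print shift in tool axes (mm) from measured pose to target TCP"""
    s,p,T=st(); print("d tool mm",np.round(T.inv().apply(np.array(target)-p)*1000,1),"yaxis",np.round(T.apply([0,1,0]),3),"z",np.round(T.apply([0,0,1]),3))
E
python3 - <<'E'
from h import *
im=cv2.imread("pics/top0.png");si=cv2.imread("pics/side0.png")
a=cv2.resize(im[175:250,70:270],None,fx=4,fy=4,interpolation=cv2.INTER_CUBIC)
b=cv2.resize(si[90:220,150:310],None,fx=4.4,fy=4.4,interpolation=cv2.INTER_CUBIC)[:,:700]
c=np.zeros((300+0,800,3),np.uint8); cv2.imwrite("pics/a.png",a); cv2.imwrite("pics/b.png",b)
for nm,I in(("top",im),("side",si)):
  for col,lo,hi in(("red",(0,180,90),(5,255,255)),("red2",(174,180,90),(180,255,255)),("orange",(6,190,150),(14,255,255)),("yel",(22,190,130),(32,255,255)),("green",(45,120,50),(80,255,255)),("wood",(8,60,90),(24,200,255)),("black",(0,0,0),(180,255,45)),("blue",(100,170,120),(118,255,255))):
    for k in blobs(hsv(I,lo,hi))[:6]:
      r=cv2.minAreaRect(k);print(nm,col,cv2.contourArea(k),np.round(cen(k),1),np.round(r[1],1),round(r[2],1))
E
```

```text
top red 1876.0 [498.9 344.1] [78. 25.] 90.0
top red 90.0 [234.3 227.6] [40.   9.6] 86.8
top red 90.0 [411.9 199.8] [10. 11.] 90.0
top green 107.5 [417.9 231.4] [11. 12.] 90.0
top wood 6138.5 [374.2  28.1] [252.7  40.2] 2.4
top wood 6127.5 [96.4 32.1] [ 41.  257.5] 88.2
top wood 4495.5 [247.8 192.2] [ 43. 133.] 90.0
top wood 3647.5 [384.5 220.8] [67.4 66.7] 83.9
top wood 1882.5 [109.7 211.1] [46.5 44.3] 78.7
top wood 1275.5 [478.   11.9] [78.3 24.9] 4.2
top black 2003.0 [  9.9 330.8] [102.  22.] 90.0
top black 738.0 [ 65.  145.8] [14.  56.8] 46.1
top black 481.5 [259.7 288.7] [31.3 17.4] 71.6
top black 64.0 [303.9 273. ] [28.5  3.4] 83.3
top blue 340.5 [156.2 133.6] [21.4 25.7] 49.8
top blue 232.5 [173.6 191.9] [ 6.9 40.2] 2.4
side yel 117.5 [104.8  43. ] [17.8 33.4] 84.5
side wood 13105.5 [378.5  76.7] [260.6 102.5] 56.5
side wood 5975.5 [268.2 345.5] [84.8 86.8] 74.9
side wood 5281.5 [192.4  31.3] [ 92. 131.] 90.0
side wood 3892.5 [264.3 212.2] [115.4  47.4] 75.2
side wood 1219.5 [226.1 123.2] [32.2 68.5] 72.5
side wood 1172.0 [482.6 113.4] [69.  19.9] 46.3
side black 5306.5 [111.4  60. ] [91.7 85.2] 84.6
side black 93.0 [160.9 234. ] [18.2 18.4] 9.5
```

View pics/a.png

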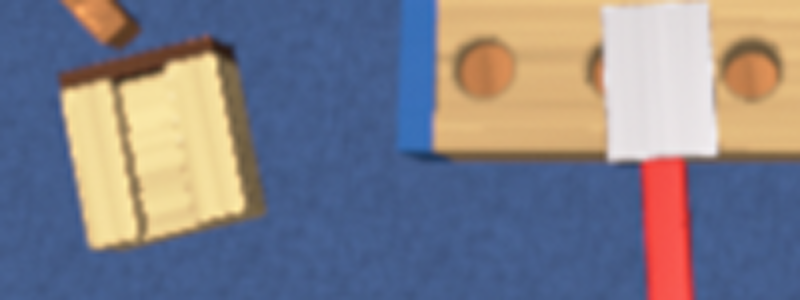

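View pics/b.png

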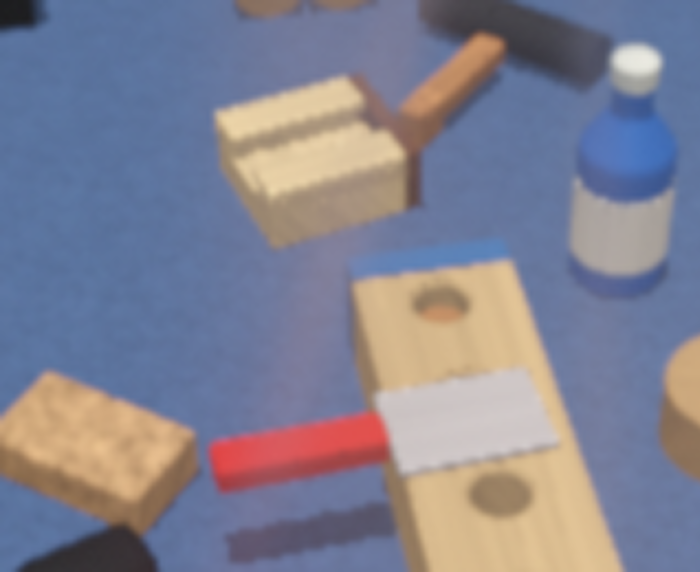

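```bash
cat > m.py <<'E'
from h import *
im=cv2.imread("pics/top0.png")
def rect(k,z,n="top"):
    P=onz(n,k.reshape(-1,2),z)[:,:2]; r=cv2.minAreaRect((P*1000).astype(np.float32)); return r,cv2.boxPoints(r)
# holes: dark/orange-brown inside bearer -> enclosed non-wood regions
reg=im[160:225,165:320]; hs=cv2.cvtColor(reg,cv2.COLOR_BGR2HSV)
print("bearer px V row192",hs[32,:,2].tolist()[:60])
m=cv2.inRange(hs,(0,60,0),(30,255,185)); m=cv2.morphologyEx(m,cv2.MORPH_CLOSE,np.ones((3,3)))
for k in blobs(m,60):
    (c,r)=cv2.minEnclosingCircle(k); c=np.array(c)+[165,160]; print("hole",cv2.contourArea(k),np.round(c,1),round(r,1),np.round(onz("top",c,.07)*1000,1))
k=blobs(hsv(im,(100,170,100),(120,255,255))[165:220,165:185])[0]+[165,165]; print("blue",*[np.round(x,1).tolist() for x in rect(k,.07)])
reg=im[212:262,225:250]
hh=cv2.cvtColor(reg,cv2.COLOR_BGR2HSV); m=cv2.inRange(hh,(0,150,60),(8,255,255))|cv2.inRange(hh,(170,150,60),(180,255,255))
k=blobs(m)[0]+[225,212]; print("handle",*[np.round(x,1).tolist() for x in rect(k,.0825)])
bl=blobs(cv2.inRange(cv2.cvtColor(im,cv2.COLOR_BGR2HSV)[165:225,210:260],(0,0,150),(180,50,255)))[0]+[210,165]
print("blade",*[np.round(x,1).tolist() for x in rect(bl,.075)])
for v in(170,190,205):
  m=hsv(im,(10,40,v),(35,200,255))[175:245,75:145]; m=cv2.morphologyEx(m,cv2.MORPH_CLOSE,np.ones((5,5)));k=blobs(m)[0]+[75,175]; print("holder",v,*[np.round(x,1).tolist() for x in rect(k,.049)])
for n,lo in(("orange",(5,150,120)),):
  kk=blobs(hsv(im,lo,(16,255,255))[255:295,300:340])[0]+[300,255]; print(n,cv2.contourArea(kk),*[np.round(x,1).tolist() for x in rect(kk,.166)])
m=hsv(im,(0,0,0),(180,255,60))[250:295,298:342]|hsv(im,(0,0,0),(180,140,60))[250:295,298:342]
k=blobs(m)[0]+[298,250]; print("stand",*[np.round(x,1).tolist() for x in rect(k,.09)])
for c,z in(((108,238),0),):pass
E
python3 m.py
```

```text
bearer px V row192 [135, 135, 135, 139, 154, 174, 183, 185, 184, 184, 184, 185, 181, 160, 177, 221, 225, 208, 167, 138, 160, 188, 196, 195, 191, 186, 183, 189, 200, 209, 213, 217, 210, 200, 213, 222, 224, 223, 223, 223, 223, 223, 223, 223, 223, 223, 224, 223, 224, 222, 206, 176, 137, 148, 182, 202, 224, 227, 227, 227]
hole 104.5 [190.  191.2] 7.8 [[608.3 132.9  70. ]]
hole 78.0 [199.5 213. ] 20.5 [[556.3 108.5  70. ]]
hole 67.5 [257.5 191.5] 7.9 [[608.7 -28.4  70. ]]
hole 65.5 [280.  213.5] 31.0 [[556.6 -81.9  70. ]]
hole 61.0 [291.3 191.3] 7.7 [[ 609.7 -108.8   70. ]]Traceback (most recent call last):
  File "m.py", line 11, in <module>
    k=blobs(hsv(im,(100,170,100),(120,255,255))[165:220,165:185])[0]+[165,165]; print("blue",*[np.round(x,1).tolist() for x in rect(k,.07)])
                                                                                               ~~~~~~~~^^^^^
    return _wrapfunc(a, 'round', decimals=decimals, out=out)
    return _wrapit(obj, method, *args, **kwds)
    conv = _array_converter(obj)
ValueError: setting an array element with a sequence. The requested array has an inhomogeneous shape after 1 dimensions. The detected shape was (3,) + inhomogeneous part.
```

```bash
sed -i 's/\*\[np.round(x,1).tolist() for x in rect(\(k*\|bl\),\([.0-9]*\))\]/rs(\1,\2)/; s/return r,cv2.boxPoints(r)/return r,cv2.boxPoints(r)\ndef rs(k,z):\n    r,b=rect(k,z); return [np.round(r[0],1).tolist(),np.round(r[1],1).tolist(),round(r[2],1),np.round(b).tolist()]/' m.py; python3 m.py|tail -n +6
```

```text
hole 61.0 [291.3 191.3] 7.7 [[ 609.7 -108.8   70. ]]
blue [[605.4, 172.2], [99.2, 16.7], 0.0, [[556.0, 181.0], [556.0, 164.0], [655.0, 164.0], [655.0, 181.0]]]
handle [[503.7, 19.1], [95.9, 26.0], 4.1, [[455.0, 29.0], [457.0, 3.0], [553.0, 10.0], [551.0, 35.0]]]
blade [[600.4, 26.6], [93.2, 64.2], 4.7, [[551.0, 55.0], [557.0, -9.0], [650.0, -2.0], [644.0, 62.0]]]
holder 170 [[557.3, 339.0], [103.5, 101.5], 14.7, [[494.0, 375.0], [520.0, 277.0], [620.0, 303.0], [594.0, 401.0]]]
holder 190 [[557.4, 339.5], [102.9, 99.7], 15.0, [[495.0, 374.0], [521.0, 278.0], [620.0, 305.0], [594.0, 401.0]]]
holder 205 [[557.5, 339.5], [101.9, 98.9], 14.9, [[496.0, 374.0], [521.0, 279.0], [619.0, 305.0], [594.0, 400.0]]]
orange 180.5 [[419.4, -170.6], [31.5, 27.0], 89.6, [[406.0, -186.0], [433.0, -186.0], [433.0, -155.0], [406.0, -155.0]]]
stand [[422.0, -167.0], [66.7, 73.3], 7.5, [[384.0, -135.0], [394.0, -208.0], [460.0, -199.0], [450.0, -126.0]]]
```

```bash
cat >> h.py <<'E'
def mv(target,yaw=None):
    s,p,T=st(); x=T.apply([1,0,0]); cur=np.degrees(np.arctan2(x[1],x[0])); yaw=cur if yaw is None else yaw
    Tn=Ro.from_euler('z',yaw,degrees=True)*Ro.from_euler('x',180,degrees=True)
    tw=(T.inv()*Tn).as_rotvec(degrees=True)/6
    print("yaw",round(cur,2),"turn",np.round(tw,2),"then shift",np.round(Tn.inv().apply(np.array(target)-p)*1000,1),"pos",np.round(p*1000,1),"t",round(s['clock'],1),"w",round(s['width']*1000,1),"q",np.round(s['qpos'],2),"f",np.round(s['contact_force'],1),round(s['gripper_force'],1))
E
python3 -c "
from h import *
mv([.5328,.0215,.231],4.4)"
```

```text
yaw 21.02 turn [-0.02  0.    2.77] then shift [ 3.685e+02 -5.311e+02 -5.000e-01] pos [ 206.1 -536.3  230.5] t 0.1 w 85.0 q [-1.32  0.28  1.51 -0.    1.36 -0.12] f [ 0.2 -1.2  0.7] 0.0
```

```bash
python3 -m handwheel '[[[0,0,0],[0,0,0.92],-1],[[0,0,0],[0,0,0.92],-1],[[0,0,0],[0,0,0.93],-1],[[26,-38,0],[0,0,0],-1],[[26,-38,0],[0,0,0],-1],[[26,-38,0],[0,0,0],-1],[[26,-38,0],[0,0,0],-1],[[26,-38,0],[0,0,0],-1],[[26,-38,0],[0,0,0],-1],[[26,-38,0],[0,0,0],-1],[[26,-38,0],[0,0,0],-1],[[26,-38,0],[0,0,0],-1],[[26,-38,0],[0,0,0],-1],[[26,-38,0],[0,0,0],-1],[[26,-38,0],[0,0,0],-1],[[26,-38,0],[0,0,0],-1],[[26,-38,0],[0,0,0],-1],[[0,0,0],[0,0,0],-1]]' 60; python3 -c "
from h import *
mv([.5328,.0215,.0535],4.4)"
```

```text
clock: 2.35
position: [0.5293, 0.024, 0.2306]
ee_rot: [-0.0, 0.999, 0.04, -0.0]
contact_force: [-0.2, -0.3, -0.3]
width: 0.0854
gripper_force: 0.0
yaw 4.63 turn [-0.01  0.    0.04] then shift [  3.3   2.8 177.1] pos [529.3  24.  230.6] t 2.4 w 85.4 q [-0.09  0.21  1.6   0.    1.33  1.4 ] f [-0.2 -0.3 -0.3] 0.0
```

```bash
python3 -m handwheel '[[[3,3,40],[0,0,0],-1],[[0,0,40],[0,0,0],-1],[[0,0,40],[0,0,0],-1],[[0,0,30],[0,0,0],-1],[[0,0,20],[0,0,0],-1],[[0,0,7],[0,0,0],-1],[[0,0,0],[0,0,0],-1],[[0,0,0],[0,0,0],0.4],[[0,0,0],[0,0,0],1],[[0,0,0],[0,0,0],1],[[0,0,0],[0,0,0],1],[[0,0,0],[0,0,0],1],[[0,0,0],[0,0,0],1],[[0,0,0],[0,0,0],1]]' 80; python3 -c "
from h import *
mv([.5328,.0215,.0535],4.4)"
```

```text
clock: 4.1
position: [0.5318, 0.019, 0.055]
ee_rot: [-0.0, 0.999, 0.038, 0.0]
contact_force: [-2.1, 0.9, 5.5]
width: 0.025
gripper_force: 78.5
yaw 4.39 turn [-0.   -0.01 -0.  ] then shift [ 1.1 -2.4  1.5] pos [531.8  19.   55. ] t 4.1 w 25.0 q [-0.1   0.37  1.85  0.    0.92  1.4 ] f [-2.1  0.9  5.5] 78.5
```

```bash
python3 -m handwheel '[[[0,0,-10],[0,0,0],1],[[0,0,-20],[0,0,0],1],[[0,0,-30],[0,0,0],1],[[0,0,-30],[0,0,0],1],[[-30,0,0],[0,0,-0.4],1],[[-40,0,0],[0,0,-0.4],1],[[-40,0,0],[0,0,-0.5],1],[[-20,0,0],[0,0,-0.5],1],[[0,-30,0],[0,0,0],1],[[0,-40,0],[0,0,0],1],[[0,-40,0],[0,0,0],1],[[0,-40,0],[0,0,0],1],[[0,-40,0],[0,0,0],1],[[0,-40,0],[0,0,0],1],[[0,-20,0],[0,0,0],1],[[0,0,0],[0,0,0],1],[[0,0,0],[0,0,0],1]]' 80
python3 - <<'E'
from h import *
im=vision.get_image("top");cv2.imwrite("pics/top1.png",im);s2=vision.get_image("side");cv2.imwrite("pics/side1.png",s2)
a=cv2.resize(im[150:300,50:250],None,fx=3,fy=3);b=cv2.resize(s2[60:260,100:300],None,fx=2.25,fy=2.25);cv2.imwrite("pics/c1.png",cv2.resize(np.hstack([a,b[:450,:]]),None,fx=.75,fy=.75))
mv([.383,.293,.15],14.9)
E
```

```text
clock: 6.22
position: [0.3371, 0.2417, 0.1441]
ee_rot: [0.001, 0.991, 0.132, -0.0]
contact_force: [0.8, -0.6, -2.3]
width: 0.0248
gripper_force: 79.0
yaw 15.14 turn [0.01 0.   0.04] then shift [ 57.3 -38.1  -5.8] pos [337.4 241.5 144.2] t 6.3 w 24.6 q [ 0.45  0.11  1.96 -0.    1.07  1.76] f [-0.5  0.7 -2.7] 79.0
```

View pics/c1.png

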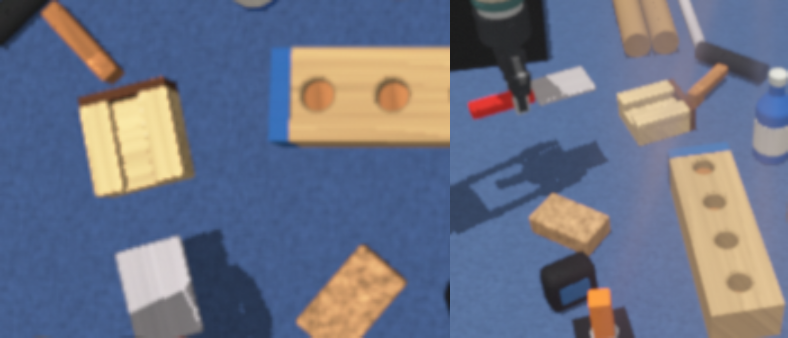

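Run:
```python
from h import *
im=cv2.imread("pics/top1.png")
m=hsv(im,(0,0,95),(180,60,255))[245:310,90:150]; k=blobs(m)[0]+[90,245]
P=onz("top",k.reshape(-1,2),.1642)[:,:2]
s,p,T=st(); L=T.inv().apply(np.c_[P,np.full(len(P),p[2])]-p)*1000
i=L[:,0]>L[:,0].max()-4; f=np.polyfit(L[i,1],L[i,0],1); print("front x",f,np.degrees(np.arctan(f[0])))
for sg in(1,-1):
    j=(sg*L[:,1]>22)&(L[:,0]<f[1]-8)&(L[:,0]>f[1]-50); g=np.polyfit(L[j,0],L[j,1],1); print("side",g,np.degrees(np.arctan(g[0])),np.polyval(g,f[1]-30))
```

```text
front x [2.24242747e-02 1.15055720e+02] 1.2846010071185476
side [2.13167710e-02 2.91875443e+01] 1.2211760666139908 31.000657577935044
side [-1.64320825e-02 -3.22962155e+01] -0.9414042519908208 -33.693858061273495
```

Run:
```python
from h import *
s2=cv2.imread("pics/side1.png"); s,p,T=st()
W=[p+T.apply(np.array(v)/1000) for v in([115,-33.3,-20],[115,30.7,-20],[30,-33.3,-20],[30,30.7,-20])]
q=proj("side",W); print(q.round(1))
o=s2[80:135,130:200].copy(); o=cv2.resize(o,None,fx=8,fy=8)
for u in q: cv2.circle(o,tuple(int(v) for v in (u-[130,80]+.5)*8),4,(0,255,255),1)
cv2.imwrite("pics/c2.png",o)
```

```text
[[177.   99.1]
 [185.4 111.5]
 [147.  107.1]
 [154.5 120.1]]
```

View pics/c2.png

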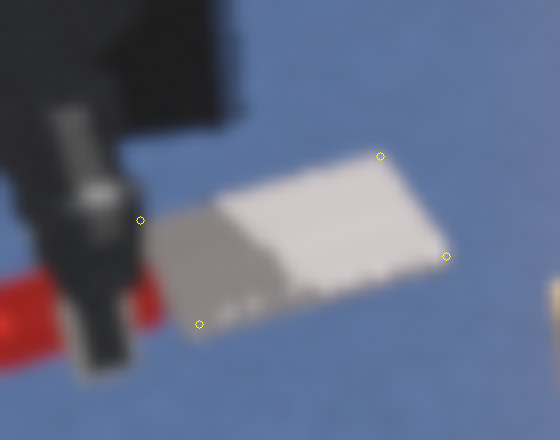

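```bash
python3 -m handwheel '[[[20,-13,20],[0,0,0.04],1],[[20,-13,30],[0,0,0],1],[[17,-12,30],[0,0,0],1],[[0,0,20],[0,0,0],1],[[0,0,15],[0,0,0],1],[[0,0,10],[0,0,0],1],[[0,0,0],[0,0,0],1],[[0,0,0],[0,0,0],1]]'
python3 - <<'E'
from h import *
mv([.3838,.2918,.018],14.9)
im=vision.get_image("top")
s,p,T=st()
W=[p+T.apply(np.array(v)/1000) for v in([115,-33.3,-20],[115,30.7,-20],[60,-33.3,-20],[60,30.7,-20])]
q=proj("top",W)
o=cv2.resize(im[175:255,75:145],None,fx=7,fy=7)
for u in q: cv2.circle(o,tuple(int(v) for v in (u-[75,175]+.5)*7),4,(0,255,255),1)
cv2.imwrite("pics/c3.png",o)
E
```

```text
clock: 7.32
position: [0.3832, 0.2939, 0.0198]
ee_rot: [-0.0, 0.992, 0.13, 0.001]
contact_force: [1.1, -0.3, -3.1]
width: 0.0248
gripper_force: 79.1
yaw 14.93 turn [-0.   -0.01  0.  ] then shift [0.  2.2 1.8] pos [383.2 293.9  19.8] t 7.3 w 24.8 q [ 0.51  0.36  2.   -0.    0.78  1.82] f [ 1.1 -0.3 -3.1] 79.1
```

View pics/c3.png

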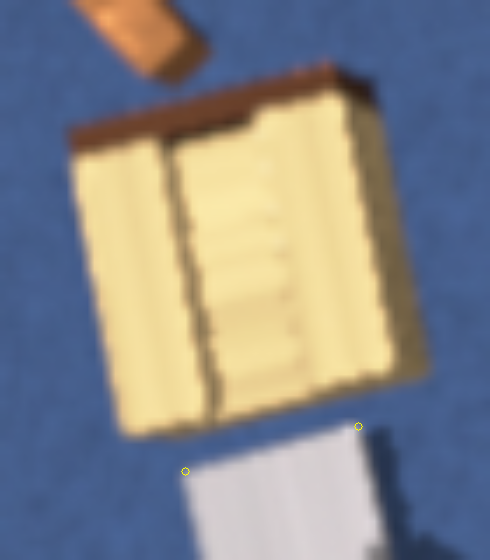

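```bash
python3 -m handwheel '[[[0,2.3,1.8],[0,0,0],1],[[0,0,0],[0,0,0],1],[[10,0,0],[0,0,0],1],[[10,0,0],[0,0,0],1],[[10,0,0],[0,0,0],1],[[0,0,0],[0,0,0],1]]'; python3 -c "
from h import *
mv([.3838+.03*.966,.2918+.03*.257,.018],14.9)"
```

```text
clock: 8.12
position: [0.4137, 0.2999, 0.0175]
ee_rot: [-0.0, 0.992, 0.13, 0.001]
contact_force: [-0.1, -1.2, -2.7]
width: 0.0247
gripper_force: 79.0
yaw 14.93 turn [-0.   -0.01  0.  ] then shift [-1.   0.1 -0.5] pos [413.7 299.9  17.5] t 8.1 w 24.7 q [ 0.49  0.4   1.94 -0.    0.8   1.8 ] f [-0.1 -1.2 -2.7] 79.0
```

```bash
python3 -m handwheel '[[[10,0,0],[0,0,0],1],[[10,0,0],[0,0,0],1],[[10,0,0],[0,0,0],1],[[10,0,0],[0,0,0],1],[[10,0,0],[0,0,0],1],[[8,0,0],[0,0,0],1],[[4,0,0],[0,0,0],1],[[0,0,0],[0,0,0],1]]'; python3 -c "
from h import *
mv([.3838+.107*.966,.2918+.107*.257,.018],14.9)"
```

```text
clock: 9.12
position: [0.4722, 0.3154, 0.0174]
ee_rot: [0.0, 0.991, 0.13, -0.0]
contact_force: [-0.8, -0.3, -2.7]
width: 0.0244
gripper_force: 79.0
yaw 14.95 turn [0.   0.   0.01] then shift [15.5  0.1 -0.6] pos [472.2 315.4  17.4] t 9.1 w 24.4 q [ 0.47  0.46  1.81 -0.    0.87  1.78] f [-0.8 -0.3 -2.7] 79.0
```

Free so far. I'll advance slowly and watch the force.

```bash
python3 -m handwheel '[[[5,0,0],[0,0,0],1],[[5,0,0],[0,0,0],1],[[2,0,0],[0,0,0],1],[[0,0,0],[0,0,0],1]]';python3 -m handwheel '[[[2,0,0],[0,0,0],1],[[0,0,0],[0,0,0],1]]'; python3 -m handwheel '[[[2,0,0],[0,0,0],1],[[0,0,0],[0,0,0],1]]'; python3 -c "
from h import *
mv([.3838+.107*.966,.2918+.107*.257,.018],14.9)
im=vision.get_image('top');cv2.imwrite('pics/c4.png',cv2.resize(im[175:275,65:165],None,fx=5,fy=5))"
```

```text
clock: 9.62
position: [0.4838, 0.3185, 0.0174]
ee_rot: [0.0, 0.991, 0.13, 0.0]
contact_force: [0.1, 0.3, -2.5]
width: 0.0247
gripper_force: 79.0
clock: 9.88
position: [0.4857, 0.319, 0.0175]
ee_rot: [0.0, 0.991, 0.13, 0.0]
contact_force: [0.3, 0.6, -4.1]
width: 0.0246
gripper_force: 79.0
clock: 10.12
position: [0.4877, 0.3196, 0.0175]
ee_rot: [0.0, 0.991, 0.13, 0.0]
contact_force: [-0.3, 0.4, -2.8]
width: 0.0247
gripper_force: 79.0
yaw 14.95 turn [ 0.   -0.    0.01] then shift [-0.6  0.1 -0.5] pos [487.7 319.6  17.5] t 10.1 w 24.7 q [ 0.46  0.48  1.78 -0.    0.89  1.77] f [-0.3  0.4 -2.8] 79.0
```

View pics/c4.png

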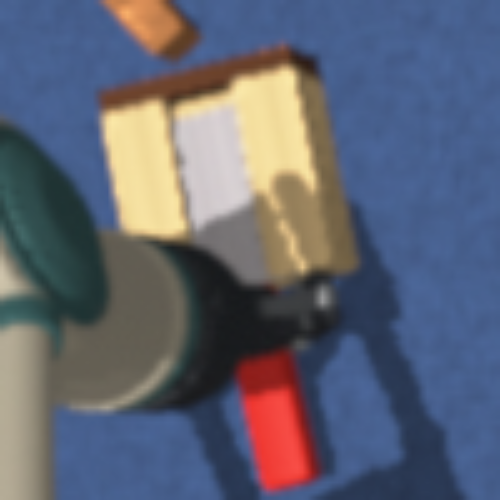

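```bash
python3 -m handwheel '[[[1.5,0,0],[0,0,0],1],[[0,0,0],[0,0,0],1]]'|grep -A1 -E "pos|cont"; python3 -m handwheel '[[[1.5,0,0],[0,0,0],1],[[0,0,0],[0,0,0],1]]'|grep -E "pos|cont"; python3 -c "
from h import *
im=cv2.imread('pics/c4.png')
e=np.array([[205,111],[172,119],[236,104]])/5+[65,175]-.4
u=np.array([.9664,.2571]);M=np.array([.5091,.3265])
print(np.round((onz('top',e,.0375)[:,:2]-M)@u*1000,1))"
```

```text
position: [0.4879, 0.3196, 0.0173]
ee_rot: [0.0, 0.992, 0.13, -0.001]
contact_force: [-2.6, -1.0, -1.2]
width: 0.0245
position: [0.488, 0.3196, 0.0171]
contact_force: [-4.6, -1.2, 0.9]
[92.3 92.6 91.7]
```

```bash
python3 -m handwheel '[[[-1.5,0,1.5],[0,0,0],1],[[0,0,0],[0,0,0],0.2],[[0,0,0],[0,0,0],-0.3],[[0,0,0],[0,0,0],-0.5],[[0,0,0],[0,0,0],-0.5],[[0,0,0],[0,0,0],-0.5],[[0,0,-20],[0,0,0],-0.5],[[0,0,-40],[0,0,0],-0.5],[[0,0,-50],[0,0,0],-0.5],[[0,0,-50],[0,0,0],-0.5],[[0,0,-50],[0,0,0],-0.5],[[-40,0,0],[0,0,0],-0.5],[[-40,40,0],[0,0,0],-0.5],[[0,50,0],[0,0,0],-0.5],[[0,0,0],[0,0,0],-0.5]]'
python3 - <<'E'
from h import *
mv([.42,-.168,.25],14.9)
im=vision.get_image('top'); s2=vision.get_image('side');cv2.imwrite('pics/top2.png',im);cv2.imwrite('pics/side2.png',s2)
a=cv2.resize(im[175:275,70:160],None,fx=4,fy=4);b=cv2.resize(im[245:305,290:350],None,fx=6.67,fy=6.67);cv2.imwrite('pics/c5.png',np.hstack([a,b[:400]]))
c=np.array([93,0])
E
```

```text
clock: 12.55
position: [0.4351, 0.2099, 0.2263]
ee_rot: [0.001, 0.992, 0.128, 0.0]
contact_force: [0.4, 1.2, -0.0]
width: 0.064
gripper_force: 0.0
yaw 14.74 turn [ 0.01 -0.01 -0.03] then shift [-111.8  361.3  -23.7] pos [435.1 209.9 226.3] t 12.6 w 64.0 q [ 0.31  0.14  1.7  -0.    1.3   1.62] f [ 0.4  1.2 -0. ] 0.0
```

View pics/c5.png

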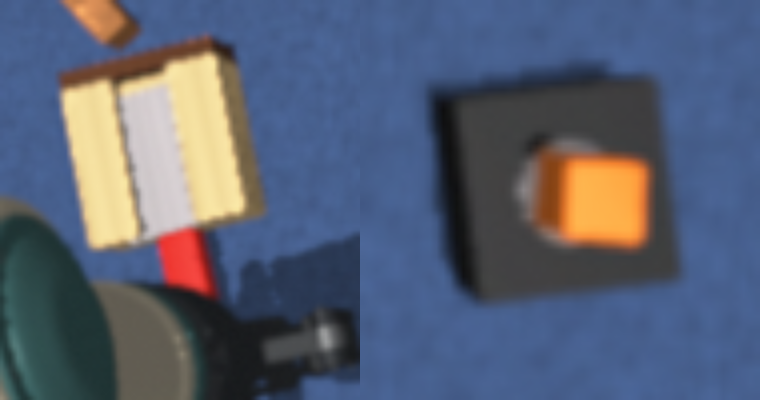

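Run:
```python
from h import *
f=lambda a,z: onz('top',np.array(a)/6.67+[290,245]-.43,z)[:,:2]*1000
for n,a,z in(("stand",[[98,97],[297,80],[320,277],[120,298]],.09),("grip",[[207,156],[290,159],[288,247],[205,240]],.166)):
    P=f(a,z).astype(np.float32); print(n,P.round(1).tolist(),P.mean(0),cv2.minAreaRect(P))
im=cv2.imread('pics/top2.png')
k=blobs(hsv(im,(8,150,200),(18,255,255))[255:295,300:340])[0]+[300,255]; P=(onz('top',k.reshape(-1,2),.166)[:,:2]*1000).astype(np.float32);print(cv2.minAreaRect(P))
s2=cv2.imread('pics/side2.png'); k=blobs(hsv(s2,(4,150,90),(18,255,255))[220:275,170:210])[0]+[170,220]; b=cv2.boundingRect(k);print("side grip bbox",b, "pred", proj('side',[[.4193,-.170,.166],[.4193,-.17,.096],[.4193,-.17,.131]]).round(1),cen(k))
mv([.4193,-.17,.25],0)
```

```text
stand [[450.3999938964844, -136.3000030517578], [456.29998779296875, -204.6999969482422], [389.6000061035156, -211.8000030517578], [382.70001220703125, -143.5]] [ 419.75165 -174.08853] ((420.0242004394531, -174.05752563476562), (68.12450408935547, 68.91876220703125), 5.827791213989258)
grip [[432.8999938964844, -162.5], [431.8999938964844, -188.60000610351562], [404.6000061035156, -187.6999969482422], [406.79998779296875, -161.60000610351562]] [ 419.06326 -175.09837] ((418.7479553222656, -175.07398986816406), (26.188417434692383, 27.346492767333984), 88.003173828125)
((418.3931579589844, -173.6584014892578), (25.21757698059082, 24.876678466796875), 89.3359603881836)
side grip bbox (181, 231, 16, 29) pred [[187.3 233.9]
 [190.4 254.5]
 [188.9 244.5]] [188.9410802  244.87343153]
yaw 14.87 turn [-0.01 -0.    2.48] then shift [-15.8 382.4 -23.8] pos [435.1 212.4 226.2] t 12.7 w 64.3 q [0.31 0.14 1.7  0.   1.3  1.62] f [-0.8  0.2  0.5] 0.0
```

```bash
python3 -m handwheel '[[[0,0,-10],[0,0,0.9],-0.5],[[0,0,-10],[0,0,0.9],-0.5],[[0,0,0],[0,0,0.85],-0.5],[[-1.6,38.6,0],[0,0,0],-0.5],[[-1.6,38.6,0],[0,0,0],-0.5],[[-1.6,38.6,0],[0,0,0],-0.5],[[-1.6,38.6,0],[0,0,0],-0.5],[[-1.6,38.6,0],[0,0,0],-0.5],[[-1.6,38.6,0],[0,0,0],-0.5],[[-1.6,38.6,0],[0,0,0],-0.5],[[-1.6,38.6,0],[0,0,0],-0.5],[[-1.6,38.6,0],[0,0,0],-0.5],[[-1.6,38.6,0],[0,0,0],-0.5],[[0,0,0],[0,0,0],-0.5]]'; python3 -c "
from h import *
mv([.419,-.1735,.112],-1)"
```

```text
clock: 14.4
position: [0.4136, -0.1748, 0.2458]
ee_rot: [0.0, 1.0, -0.009, 0.0]
contact_force: [0.4, -0.1, -0.4]
width: 0.0637
gripper_force: 0.0
yaw -1.06 turn [ 0.   -0.   -0.01] then shift [  5.4  -1.4 133.8] pos [ 413.6 -174.8  245.8] t 14.4 w 63.7 q [-0.56  0.07  1.73 -0.    1.34  1.03] f [ 0.4 -0.1 -0.4] 0.0
```

```bash
python3 -m handwheel '[[[5.4,-1.4,30],[0,0,0],-0.5],[[0,0,40],[0,0,0],-0.5],[[0,0,30],[0,0,0],-0.5],[[0,0,20],[0,0,0],-0.5],[[0,0,13.8],[0,0,0],-0.5],[[0,0,0],[0,0,0],-0.5],[[0,0,0],[0,0,0],0],[[0,0,0],[0,0,0],0.4],[[0,0,0],[0,0,0],0.7],[[0,0,0],[0,0,0],1],[[0,0,0],[0,0,0],1],[[0,0,0],[0,0,0],1],[[0,0,0],[0,0,0],1]]' 60; python3 -c "
from h import *
mv([.419,-.1735,.112],-1)"
```

```text
clock: 16.02
position: [0.4187, -0.1725, 0.1131]
ee_rot: [0.001, 1.0, -0.008, 0.001]
contact_force: [-1.0, -0.3, 6.3]
width: 0.0254
gripper_force: 59.0
yaw -0.96 turn [ 0.01 -0.02  0.01] then shift [0.4 1.  1.1] pos [ 418.7 -172.5  113.1] t 16.0 w 25.4 q [-0.54  0.2   1.94  0.    1.    1.04] f [-1.  -0.3  6.3] 59.0
```

```bash
python3 -m handwheel '[[[0,0,-10],[0,0,0],1],[[0,0,-20],[0,0,0],1],[[0,0,-30],[0,0,0],1],[[0,0,-40],[0,0,0],1],[[0,0,-40],[0,0,0],1],[[0,0,0],[0,0,0],1],[[20,-38,0],[0,0,0],1],[[20,-38,0],[0,0,0],1],[[20,-38,0],[0,0,0],1],[[20,-38,0],[0,0,0],1],[[20,-38,0],[0,0,0],1],[[20,-38,0],[0,0,0],1],[[20,-38,0],[0,0,0],1],[[20,-38,0],[0,0,0],1],[[0,0,0],[0,0,0],1]]'
python3 - <<'E'
from h import *
mv([.607,.1315,.175],0)
im=vision.get_image('top'); s2=vision.get_image('side');cv2.imwrite('pics/top3.png',im);cv2.imwrite('pics/side3.png',s2)
cv2.imwrite('pics/c6.png',np.hstack([cv2.resize(s2[80:280,200:330],None,fx=3,fy=3),cv2.resize(im[150:250,160:290],None,fx=3,fy=6)]))
E
```

```text
clock: 17.9
position: [0.583, 0.1317, 0.2498]
ee_rot: [-0.0, 1.0, -0.007, -0.002]
contact_force: [-1.1, -0.0, -0.9]
width: 0.0253
gripper_force: 59.7
yaw -0.76 turn [-0.01  0.03 -0.13] then shift [24.   0.2 74.8] pos [583.  131.7 249.8] t 17.9 w 25.3 q [0.11 0.3  1.42 0.   1.42 1.69] f [-1.1 -0.  -0.9] 59.7
```

View pics/c6.png

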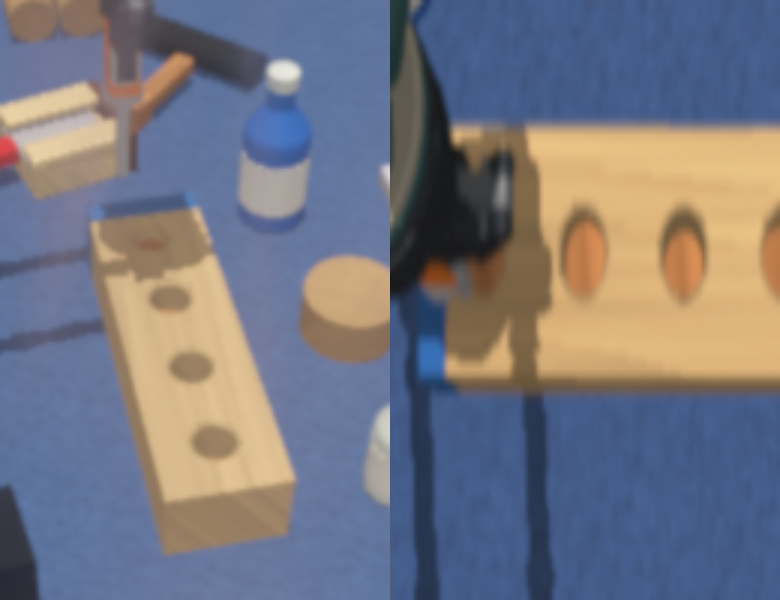

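Run:
```python
from h import *
print(onz('side',np.array([[170,298],[191,367],[214,441]])/3+[200,80]-.33,.07).round(4)[:,:2].tolist())
s2=cv2.imread('pics/side3.png');im=cv2.imread('pics/top3.png')
for n,I,roi in(('side',s2,(150,245,235,290)),('top',im,(175,208,215,305))):
    r=I[roi[0]:roi[1],roi[2]:roi[3]]; r=cv2.resize(r,None,fx=4,fy=4,interpolation=cv2.INTER_CUBIC); h=cv2.cvtColor(r,cv2.COLOR_BGR2HSV)
    for sat in (0,):
        lab=cv2.cvtColor(r,cv2.COLOR_BGR2LAB).astype(float); 
        ref=np.median(lab.reshape(-1,3),0) if n=='top' else np.array(cv2.cvtColor(I[191:192,262:263],cv2.COLOR_BGR2LAB)[0,0],float)
        m=(np.linalg.norm(lab-ref,axis=2)>22).astype(np.uint8)*255
        for k in blobs(m,1200):
            if len(k)<5: continue
            hull=cv2.convexHull(k); x,y,w,hh=cv2.boundingRect(k)
            c=cen(hull); px=(c+.5)/4-.5+[roi[2],roi[0]]; print(n,px.round(1),(w/4,hh/4),onz(n,px,.07)[0,:2].round(4))
```

```text
[[0.6095, 0.0508], [0.6094, -0.0301], [0.6097, -0.1087]]
side [260.2 192.8] (55.0, 95.0) [0.6087 0.0016]
side [271. 227.] (16.25, 11.75) [ 0.6095 -0.1095]
side [263.2 201.9] (15.25, 11.0) [ 0.609  -0.0298]
side [256.1 179.1] (14.75, 9.5) [0.6088 0.0507]
top [223.7 191.6] (17.25, 17.0) [0.608 0.052]
top [257.3 191.7] (17.0, 17.0) [ 0.6082 -0.028 ]
top [291.  191.6] (16.5, 16.75) [ 0.6091 -0.1081]
```

```bash
python3 -m handwheel '[[[25.5,0.5,20],[0,0,0],1],[[0,0,30],[0,0,0],1],[[0,0,20],[0,0,0],1],[[0,0,0],[0,0,0],1],[[0,0,15],[0,0,0],1],[[0,0,10],[0,0,0],1],[[0,0,10],[0,0,0],1],[[0,0,0],[0,0,0],1]]'; python3 -c "
from h import *
mv([.6085,.1312,.147],-.8)"
```

```text
clock: 19.0
position: [0.6111, 0.128, 0.1526]
ee_rot: [0.0, 1.0, -0.008, 0.004]
contact_force: [-1.5, -2.7, 19.0]
width: 0.0251
gripper_force: 62.4
yaw -0.92 turn [ 0.01 -0.08 -0.02] then shift [-2.6 -3.2  5.6] pos [611.1 128.  152.6] t 19.0 w 25.1 q [ 0.1   0.4   1.53 -0.    1.21  1.68] f [-1.5 -2.7 19. ] 62.4
```

```bash
python3 -m handwheel '[[[0,0,-4],[0,0,0],1],[[0,0,0],[0,0,0],1],[[0,0,0],[0,0,0],1]]' | head -5; python3 -m handwheel '[[[0,0,-20],[0,0,0],1],[[0,0,-24],[0,0,0],1],[[0,0,0],[0,0,0],1]]'|head -2;  python3 -c "
from h import *
mv([.6085,.0512,.185],-.8)"
```

```text
clock: 19.38
position: [0.6093, 0.1284, 0.1526]
ee_rot: [-0.0, 1.0, -0.008, 0.001]
contact_force: [-1.0, -1.4, 8.8]
width: 0.0255
clock: 19.75
position: [0.6094, 0.1286, 0.1961]
yaw -0.94 turn [-0.   -0.03 -0.02] then shift [ 0.1 77.4 11.1] pos [609.4 128.6 196.1] t 19.8 w 24.9 q [0.1  0.37 1.46 0.   1.31 1.68] f [-0.6 -0.4 -1.5] 59.8
```

```bash
python3 -m handwheel '[[[0,25,0],[0,0,0],1],[[0,30,0],[0,0,0],1],[[0,22.4,0],[0,0,0],1],[[0,0,0],[0,0,0],1],[[0,0,20],[0,0,0],1],[[0,0,16],[0,0,0],1],[[0,0,10],[0,0,0],1],[[0,0,0],[0,0,0],1]]'|head -4; python3 -m handwheel '[[[0,0,5],[0,0,0],1],[[0,0,4],[0,0,0],1],[[0,0,4],[0,0,0],1],[[0,0,0],[0,0,0],1]]'|head -4
```

```text
clock: 20.75
position: [0.6065, 0.0514, 0.1481]
ee_rot: [-0.0, 1.0, -0.008, -0.001]
contact_force: [0.7, -0.1, -1.1]
clock: 21.25
position: [0.6081, 0.0508, 0.1405]
ee_rot: [0.0, 1.0, -0.008, 0.002]
contact_force: [-3.8, 0.0, 16.9]
```

```bash
python3 -m handwheel '[[[0,0,-3],[0,0,0],1],[[0,0,-25],[0,0,0],1],[[0,0,-31],[0,0,0],1],[[0,0,0],[0,0,0],1],[[0,27,0],[0,0,0],1],[[0,30,0],[0,0,0],1],[[0,23,0],[0,0,0],1],[[0,0,0],[0,0,0],1],[[0,0,20],[0,0,0],1],[[0,0,25],[0,0,0],1],[[0,0,14],[0,0,0],1],[[0,0,0],[0,0,0],1]]'|head -4; python3 -m handwheel '[[[0,0,4],[0,0,0],1],[[0,0,4],[0,0,0],1],[[0,0,3],[0,0,0],1],[[0,0,0],[0,0,0],1]]'|head -4
```

```text
clock: 22.75
position: [0.6049, -0.0282, 0.1346]
ee_rot: [-0.0, 1.0, -0.008, -0.002]
contact_force: [0.8, 0.0, -1.6]
clock: 23.25
position: [0.6057, -0.0291, 0.1251]
ee_rot: [0.0, 1.0, -0.008, -0.0]
contact_force: [0.3, 0.5, -1.6]
```

```bash
python3 -m handwheel '[[[0,0,4],[0,0,0],1],[[0,0,4],[0,0,0],1],[[0,0,4],[0,0,0],1],[[0,0,3],[0,0,0],1],[[0,0,0],[0,0,0],1]]'|head -4;  python3 -m handwheel '[[[0,0,-3],[0,0,0],1],[[0,0,-35],[0,0,0],1],[[0,0,-45],[0,0,0],1],[[0,0,0],[0,0,0],1],[[0,27,0],[0,0,0],1],[[0,30,0],[0,0,0],1],[[0,23,0],[0,0,0],1],[[0,0,0],[0,0,0],1],[[0,0,20],[0,0,0],1],[[0,0,25],[0,0,0],1],[[0,0,14],[0,0,0],1],[[0,0,0],[0,0,0],1]]'|head -4; python3 -m handwheel '[[[0,0,4],[0,0,0],1],[[0,0,4],[0,0,0],1],[[0,0,3],[0,0,0],1],[[0,0,0],[0,0,0],1]]'|head -4
```

```text
clock: 23.88
position: [0.6085, -0.0292, 0.1162]
ee_rot: [0.001, 1.0, -0.008, 0.004]
contact_force: [-3.2, 0.8, 26.2]
clock: 25.38
position: [0.6041, -0.1083, 0.133]
ee_rot: [-0.0, 1.0, -0.008, -0.001]
contact_force: [0.2, 0.5, -1.2]
clock: 25.88
position: [0.6055, -0.1091, 0.1282]
ee_rot: [0.001, 1.0, -0.008, 0.002]
contact_force: [-4.1, 1.4, 19.2]
```

```bash
python3 -m handwheel '[[[0,0,-3],[0,0,0],1],[[0,0,-35],[0,0,0],1],[[0,0,-45],[0,0,0],1],[[0,0,-35],[0,0,0],1],[[0,0,0],[0,0,0],1],[[-38,13,0],[0,0,0],1],[[-38,13,0],[0,0,0],1],[[-38,13,0],[0,0,0],1],[[-38,13,0],[0,0,0],1],[[-38,13,0],[0,0,0],1],[[0,0,0],[0,0,0],1],[[0,0,0],[0,0,0],1]]'|head -4
python3 - <<'E'
from h import *
mv([.4187,-.1725,.22],-1)
im=vision.get_image('top'); s2=vision.get_image('side');cv2.imwrite('pics/top4.png',im)
s,p,T=st()
q=proj('side',[p+T.apply([0,0,.103]),p+T.apply([0,0,.023])]);print(q)
o=cv2.resize(s2[200:300,150:250],None,fx=5,fy=5)
for u in np.vstack([q,proj('side',[[.4197,-.174,.09]])]): cv2.circle(o,tuple(int(v) for v in (u-[150,200]+.5)*5),4,(0,255,255),1)
cv2.imwrite('pics/c7.png',o)
E
```

```text
clock: 27.38
position: [0.4136, -0.1707, 0.2405]
ee_rot: [-0.0, 1.0, -0.008, -0.0]
contact_force: [0.2, -0.2, -1.6]
yaw -0.97 turn [-0.01  0.    0.  ] then shift [ 5.1  1.7 20.5] pos [ 413.6 -170.7  240.5] t 27.4 w 25.8 q [-0.55  0.08  1.74  0.    1.33  1.04] f [ 0.2 -0.2 -1.6] 59.8
[[186.14316317 243.17025728]
 [182.11629648 217.68777251]]
```

View pics/c7.png

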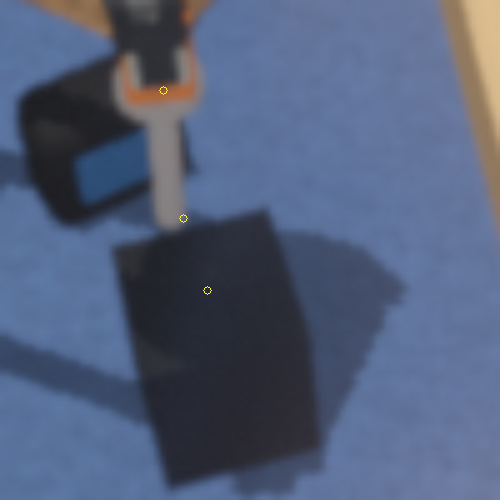

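Run:
```python
from h import *
P=onz('side',np.array([[169.5,222]])/5+[150,200]-.4,.1375); Q=onz('side',np.array([[158.5,95]])/5+[150,200]-.4,.2175)
s,p,T=st(); print((P-p)*1000,(Q-p)*1000)
```

```text
[[  -5.4946078    -0.87304728 -103.20046539]] [[ -1.74267751  -1.78739938 -23.20046539]]
```

```bash
python3 -m handwheel '[[[0,0,0],[0,0.45,0],1],[[0,0,0],[0,0,0],1]]'|head -3; python3 -c "
from h import *
s,p,T=st(); print('tool shift',T.inv().apply(np.array([.4200,-.1731,.205])-p)*1000)"
```

```text
clock: 27.72
position: [0.4135, -0.1705, 0.2409]
ee_rot: [0.0, 1.0, -0.008, 0.023]
tool shift [ 4.82100095  2.51526763 36.16814749]
```

```bash
python3 -m handwheel '[[[4.8,2.5,18],[0,0,0],1],[[0,0,18],[0,0,0],1],[[0,0,0],[0,0,0],1],[[0,0,0],[0,0,0],1]]'|head -4
python3 - <<'E'
from h import *
s2=vision.get_image('side');s,p,T=st(); print(p, T.inv().apply([0,0,-1]))
o=cv2.resize(s2[200:300,150:250],None,fx=5,fy=5)
for u in proj('side',[[.4197,-.174,.09]]): cv2.circle(o,tuple(int(v) for v in (u-[150,200]+.5)*5),4,(0,255,255),1)
cv2.imwrite('pics/c8.png',o)
E
```

```text
clock: 28.22
position: [0.4206, -0.1736, 0.2059]
ee_rot: [0.0, 1.0, -0.008, 0.024]
contact_force: [0.5, 0.5, -1.2]
[ 0.42069227 -0.1737171   0.20615667] [-4.81085419e-02 -7.73514241e-04  9.98841814e-01]
```

View pics/c8.png

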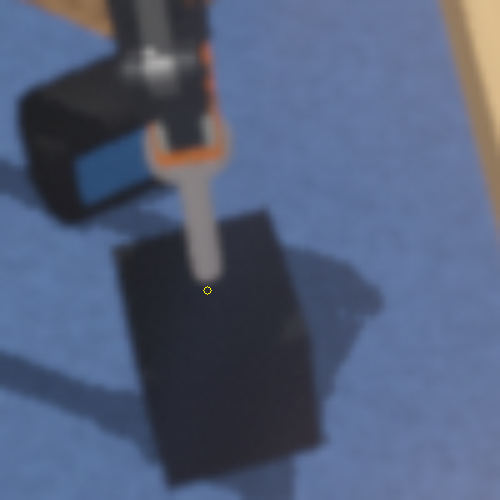

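```bash
python3 -m handwheel '[[[-0.5,0,10],[0,0,0],1],[[-0.5,0,10],[0,0,0],1],[[-0.5,0,10],[0,0,0],1],[[0,0,0],[0,0,0],1]]'|head -4;python3 -m handwheel '[[[-0.5,0,10],[0,0,0],1],[[-0.5,0,10],[0,0,0],1],[[0,0,0],[0,0,0],1]]'|head -4
```

```text
clock: 28.78
position: [0.419, -0.173, 0.1743]
ee_rot: [-0.0, 1.0, -0.008, 0.022]
contact_force: [0.1, 0.5, -1.6]
clock: 29.15
position: [0.4191, -0.173, 0.1544]
ee_rot: [-0.0, 1.0, -0.008, 0.023]
contact_force: [-0.7, 0.2, -1.7]
```

In the hole and moving freely.

```bash
python3 -m handwheel '[[[-0.5,0,10],[0,0,0],1],[[-0.5,0,10],[0,0,0],1],[[-0.5,0,10],[0,0,0],1],[[-0.3,0,6],[0,0,0],1],[[0,0,0],[0,0,0],1]]'|head -4;python3 -m handwheel '[[[0,0,4],[0,0,0],1],[[0,0,3],[0,0,0],1],[[0,0,0],[0,0,0],1]]'|head -4
```

```text
clock: 29.78
position: [0.4193, -0.1733, 0.1187]
ee_rot: [-0.0, 1.0, -0.008, 0.023]
contact_force: [-0.8, -0.2, -2.0]
clock: 30.15
position: [0.4201, -0.1736, 0.1124]
ee_rot: [0.0, 1.0, -0.008, 0.024]
contact_force: [-0.1, -0.2, -0.6]
```

```bash
python3 -m handwheel '[[[0,0,1],[0,0,0],1],[[0,0,0],[0,0,0],0.4],[[0,0,0],[0,0,0],0],[[0,0,0],[0,0,0],-0.3],[[0,0,0],[0,0,0],-0.3],[[0.5,0,-10],[0,0,0],-0.3],[[2,0,-40],[0,0,0],-0.3],[[2.5,0,-50],[0,0,0],-0.3],[[0,0,-40],[0,-0.46,0],-0.3],[[-40,-30,0],[0,0,0],-0.3],[[-40,-50,0],[0,0,0],-0.3],[[0,-50,0],[0,0,0],-0.3],[[0,0,0],[0,0,0],-0.3]]'|head -3
python3 - <<'E'
from h import *
mv([.5,-.35,.26],0)
im=vision.get_image('top'); s2=vision.get_image('side');cv2.imwrite('pics/top5.png',im);cv2.imwrite('pics/side5.png',s2)
k=blobs(hsv(im,(8,150,200),(18,255,255))[255:295,300:340])[0]+[300,255]; P=(onz('top',k.reshape(-1,2),.166)[:,:2]*1000).astype(np.float32);print(cv2.minAreaRect(P))
cv2.imwrite('pics/c9.png',np.hstack([cv2.resize(im[170:270,290:440],None,fx=3,fy=3),cv2.resize(s2[220:384,160:350],None,fx=1.84,fy=1.84)[:300]]))
for n,I in(('top',im),('side',s2)):
  for col,lo,hi in(("red",(0,150,90),(6,255,255)),("red2",(174,150,90),(180,255,255)),("yel",(22,170,130),(34,255,255)),("green",(45,120,40),(85,255,255)),("white",(0,0,200),(180,30,255))):
    for k in blobs(hsv(I,lo,hi),15):
      c=cen(k)
      if (n=='top' and 345<c[0]<435 and 180<c[1]<262)or(n=='side' and c[1]>295 and 210<c[0]<330): print(n,col,cv2.contourArea(k),c.round(1),cv2.boundingRect(k))
E
```

```text
clock: 31.78
position: [0.3408, -0.0407, 0.2523]
ee_rot: [-0.0, 1.0, -0.006, 0.0]
yaw -0.63 turn [-0.   -0.01 -0.11] then shift [159.2 309.3  -7.7] pos [340.8 -40.7 252.3] t 31.8 w 55.8 q [-0.32 -0.1   1.88  0.    1.36  1.26] f [-0.1 -1.2 -0.2] 0.0
((419.3354797363281, -173.69212341308594), (25.370332717895508, 22.768346786499023), 89.94197082519531)
top red 107.0 [412.  199.9] (406, 194, 13, 13)
top yel 99.0 [382.5 235.3] (377, 230, 12, 12)
top green 107.5 [417.9 231.4] (412, 226, 13, 12)
top white 116.5 [377.9 203.8] (372, 198, 13, 13)
side red 156.5 [296.  337.2] (289, 330, 15, 15)
side white 150.0 [281.5 307.9] (274, 301, 16, 14)
```

View pics/c9.png

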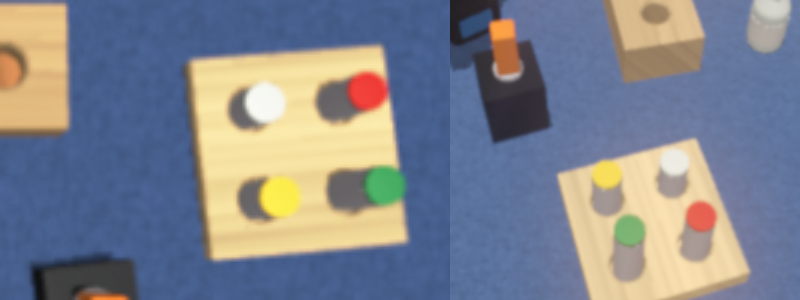

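```bash
cat >> h.py <<'E'
H=dict(white=.073,yellow=.085,red=.097,green=.109)
C=dict(red=((0,150,60),(6,255,255)),yellow=((20,150,100),(35,255,255)),green=((45,110,40),(85,255,255)),white=((0,0,185),(180,40,255)))
def caps(im,zs=H,roi=(340,440,175,265)):
    for n in C:
        m=hsv(im,*C[n]); 
        for k in blobs(m[roi[2]:roi[3],roi[0]:roi[1]],40):
            k=k+[roi[0],roi[2]]; c,r=cv2.minEnclosingCircle(k); print(n,np.round(c,1),round(r,1),cv2.contourArea(k),onz('top',c,zs[n])[0,:2].round(4),onz('top',cen(k),zs[n])[0,:2].round(4))
E
python3 - <<'E'
from h import *
caps(cv2.imread('pics/top5.png'))
s2=cv2.imread('pics/side5.png')
for n,c in(('white',(674,161)),('yellow',(607,173)),('red',(701,216)),('green',(629,229))): print(n,onz('side',(np.array(c)-[450,0])/1.84+[160,220]-.3,H[n])[0,:2].round(4))
E
```

```text
red [412.1 199.8] 6.3 107.0 [ 0.5872 -0.3903] [ 0.5871 -0.39  ]
yellow [382.7 235.1] 6.5 115.5 [ 0.5056 -0.3207] [ 0.5053 -0.3207]
green [417.8 231.3] 6.7 112.0 [ 0.5129 -0.396 ] [ 0.5127 -0.3959]
white [378.  203.7] 6.7 122.0 [ 0.5808 -0.3154] [ 0.5804 -0.3153]
white [ 0.5815 -0.315 ]
yellow [ 0.5067 -0.321 ]
red [ 0.5879 -0.392 ]
green [ 0.5135 -0.3961]
```

```bash
python3 -c "
from h import *
mv([.5809,-.3152,.25],4.9)"; python3 -m handwheel '[[[0,0,0],[0,0,-0.92],-0.3],[[40,26,0],[0,0,0],-0.3],[[40,26,0],[0,0,0],-0.3],[[40,26,0],[0,0,0],-0.3],[[40,26,0],[0,0,0],-0.3],[[20,40,0],[0,0,0],-0.3],[[20,40,0],[0,0,0],-0.3],[[15,40,0],[0,0,0],-0.3],[[0,40,0],[0,0,0],-0.3],[[0,30,0],[0,0,0],-0.3],[[0,0,0],[0,0,0],-0.3],[[0,0,0],[0,0,0],-0.3]]'|head -2;python3 -c "
from h import *
mv([.5809,-.3152,.038],4.9)
caps(vision.get_image('top'))"
```

```text
yaw -0.84 turn [ 0.01 -0.   -0.96] then shift [214.9 291.2   2.2] pos [341.9 -43.5 252.2] t 31.9 w 55.4 q [-0.33 -0.1   1.88 -0.    1.36  1.26] f [ 0.3 -0.8  0.2] 0.0
clock: 33.38
position: [0.5788, -0.3202, 0.2507]
yaw 4.47 turn [-0.01  0.02 -0.07] then shift [  2.5  -4.8 212.7] pos [ 578.8 -320.2  250.7] t 33.4 w 55.7 q [-0.61  0.4   1.27 -0.    1.47  0.88] f [-0.4 -0.1  0.3] 0.0
red [412.2 199.8] 6.4 84.0 [ 0.5873 -0.3907] [ 0.5845 -0.3906]
yellow [382.6 235.4] 6.5 113.5 [ 0.505  -0.3203] [ 0.5053 -0.3204]
white [414.4 262.6] 6.6 57.0 [ 0.4415 -0.3988] [ 0.4447 -0.3999]
```

```bash
python3 -m handwheel '[[[2.5,-4.8,40],[0,0,0],-0.3],[[0,0,50],[0,0,0],-0.3],[[0,0,50],[0,0,0],-0.3],[[0,0,40],[0,0,0],-0.3],[[0,0,0],[0,0,0],-0.3]]'|head -4;python3 -c "
from h import *
mv([.5809,-.3152,.038],4.9)"
```

```text
clock: 34.05
position: [0.579, -0.3118, 0.0683]
ee_rot: [-0.002, 0.999, 0.04, -0.004]
contact_force: [-0.8, 0.4, 0.7]
yaw 4.64 turn [-0.05  0.07 -0.04] then shift [ 1.6  3.5 30.3] pos [ 579.  -311.8   68.3] t 34.0 w 55.6 q [-0.6   0.52  1.54 -0.    1.09  0.89] f [-0.8  0.4  0.7] 0.0
```

```bash
python3 -m handwheel '[[[0,0,15],[0,0,0],-0.3],[[0,0,15],[0,0,0],-0.3],[[0,0,0],[0,0,0],-0.3],[[0,0,0],[0,0,0],-0.3],[[0,0,0],[0,0,0],-0.3]]'|head -4;python3 -c "
from h import *
mv([.5809,-.3152,.038],4.9)"
```

```text
clock: 34.67
position: [0.5816, -0.3147, 0.042]
ee_rot: [0.0, 0.999, 0.04, 0.0]
contact_force: [0.3, -0.4, 0.5]
yaw 4.57 turn [ 0.01 -0.   -0.06] then shift [-0.8  0.5  4. ] pos [ 581.6 -314.7   42. ] t 34.7 w 55.6 q [-0.6   0.55  1.56 -0.    1.03  0.89] f [ 0.3 -0.4  0.5] 0.0
```

```bash
python3 -m handwheel '[[[-0.7,0.5,4],[0,0,0],-0.3],[[0,0,0],[0,0,0],-0.3],[[0,0,0],[0,0,0],0.1],[[0,0,0],[0,0,0],0.3],[[0,0,0],[0,0,0],0.5],[[0,0,0],[0,0,0],0.7],[[0,0,0],[0,0,0],1],[[0,0,0],[0,0,0],1],[[0,0,0],[0,0,0],1]]' 50;python3 -c "
from h import *
mv([.5809,-.3152,.038],4.9)"
```

```text
clock: 35.8
position: [0.5806, -0.315, 0.0375]
ee_rot: [0.0, 0.999, 0.04, -0.0]
contact_force: [-1.1, -0.1, 0.9]
width: 0.0306
gripper_force: 49.3
yaw 4.58 turn [ 0.    0.01 -0.05] then shift [ 0.3  0.3 -0.5] pos [ 580.6 -315.    37.5] t 35.8 w 30.6 q [-0.6   0.55  1.57 -0.    1.02  0.89] f [-1.1 -0.1  0.9] 49.3
```

```bash
python3 -m handwheel '[[[0,0,-10],[0,0,0],1],[[0,0,-20],[0,0,0],1],[[0,0,-40],[0,0,0],1],[[0,0,-52],[0,0,0],1],[[5,-35,0],[0,0,0],1],[[5,-35,0],[0,0,0],1],[[5,-35,0],[0,0,0],1],[[5,-35,0],[0,0,0],1],[[5,-35,0],[0,0,0],1],[[5,-35,0],[0,0,0],1],[[5,-35,0],[0,0,0],1],[[5,-35,0],[0,0,0],1],[[5,-35,0],[0,0,0],1],[[5,-35,0],[0,0,0],1],[[5,-35,0],[0,0,0],1],[[5,-35,0],[0,0,0],1],[[3.4,-22.5,0],[0,0,0],1],[[0,0,20],[0,0,0],1],[[0,0,0],[0,0,0],1],[[0,0,0],[0,0,0],1]]';python3 -c "
from h import *
mv([.6085,.1312,.110])"
```

```text
clock: 38.3
position: [0.6088, 0.1309, 0.1396]
ee_rot: [0.0, 0.999, 0.04, -0.0]
contact_force: [0.2, 0.8, -1.6]
width: 0.0307
gripper_force: 49.7
yaw 4.55 turn [0.   0.01 0.  ] then shift [-0.3 -0.3 29.6] pos [608.8 130.9 139.6] t 38.3 w 30.7 q [ 0.1   0.41  1.54 -0.    1.2   1.59] f [ 0.2  0.8 -1.6] 49.7
```

```bash
python3 -m handwheel '[[[0,0,15],[0,0,0],1],[[0,0,15],[0,0,0],1],[[0,0,7],[0,0,0],1],[[0,0,5],[0,0,0],1],[[0,0,0],[0,0,0],1],[[0,0,0],[0,0,0],1]]'|head -4
```

```text
clock: 39.05
position: [0.6089, 0.1313, 0.0976]
ee_rot: [-0.0, 0.999, 0.04, -0.0]
contact_force: [-0.2, 0.3, -0.6]
```

```bash
python3 -m handwheel '[[[0,0,3],[0,0,0],1],[[0,0,4],[0,0,0],1],[[0,0,0],[0,0,0],1],[[0,0,0],[0,0,0],1]]'|head -4
```

```text
clock: 39.55
position: [0.6085, 0.1313, 0.0902]
ee_rot: [0.0, 0.999, 0.04, -0.001]
contact_force: [-0.2, -0.4, -1.6]
```

```bash
python3 -m handwheel '[[[0,0,4],[0,0,0],1],[[0,0,4],[0,0,0],1],[[0,0,3],[0,0,0],1],[[0,0,1],[0,0,0],1],[[0,0,0],[0,0,0],1],[[0,0,0],[0,0,0],1]]'|head -4
```

```text
clock: 40.3
position: [0.6084, 0.1313, 0.0794]
ee_rot: [0.0, 0.999, 0.04, -0.0]
contact_force: [-2.4, -0.6, 5.8]
```

```bash
python3 -m handwheel '[[[0,0,0],[0,0,0],0.4],[[0,0,0],[0,0,0],0],[[0,0,0],[0,0,0],-0.3],[[0,0,0],[0,0,0],-0.3],[[0,0,0],[0,0,0],-0.3],[[0,0,-20],[0,0,0],-0.3],[[0,0,-40],[0,0,0],-0.3],[[0,0,-50],[0,0,0],-0.3],[[0,0,-50],[0,0,0],-0.3],[[-40,30,0],[0,0,0],-0.3],[[-40,40,0],[0,0,0],-0.3],[[-20,40,0],[0,0,0],-0.3],[[0,0,0],[0,0,0],-0.3]]'|head -3;python3 -c "
from h import *
im=vision.get_image('top');caps(im)
mv([.506,-.3208,.24],4.9)
caps(im,dict(white=.115,red=.1,green=.1,yellow=.115),(160,320,160,220))"
```

```text
clock: 41.92
position: [0.5164, 0.0115, 0.2387]
ee_rot: [0.0, 0.999, 0.038, -0.001]
red [412.1 199.8] 6.3 108.0 [ 0.5872 -0.3903] [ 0.5872 -0.3899]
yellow [382.8 235.1] 6.6 119.0 [ 0.5057 -0.3209] [ 0.5056 -0.3208]
green [417.8 231.3] 6.7 112.5 [ 0.5129 -0.396 ] [ 0.5128 -0.396 ]
yaw 4.43 turn [-0.    0.   -0.08] then shift [-39.9 331.5  -1.3] pos [517.5  12.9 238.7] t 42.0 w 55.4 q [-0.11  0.19  1.61  0.    1.35  1.38] f [-0.3  0.5  0. ] 0.0
white [223.  201.5] 24.0 214.5 [0.5783 0.049 ] [0.5798 0.0418]
```

```bash
python3 -m handwheel '[[[-4.4,36.8,0],[0,0,0],-0.3],[[-4.4,36.8,0],[0,0,0],-0.3],[[-4.4,36.8,0],[0,0,0],-0.3],[[-4.4,36.8,0],[0,0,0],-0.3],[[-4.4,36.8,0],[0,0,0],-0.3],[[-4.4,36.8,0],[0,0,0],-0.3],[[-4.4,36.8,0],[0,0,0],-0.3],[[-4.4,36.8,0],[0,0,0],-0.3],[[-4.4,36.8,0],[0,0,0],-0.3],[[0,0,50],[0,0,0],-0.3],[[0,0,50],[0,0,0],-0.3],[[0,0,30],[0,0,0],-0.3],[[0,0,0],[0,0,0],-0.3],[[0,0,0],[0,0,0],-0.3],[[0,0,0],[0,0,0],-0.3]]'|head -3;python3 -c "
from h import *
mv([.506,-.3208,.05],4.9)"
```

```text
clock: 43.85
position: [0.506, -0.3203, 0.1102]
ee_rot: [0.001, 0.999, 0.04, 0.001]
yaw 4.6 turn [ 0.02 -0.02 -0.05] then shift [-0.   0.5 60.2] pos [ 506.  -320.3  110.2] t 43.9 w 55.2 q [-0.68  0.4   1.64 -0.    1.1   0.81] f [-0.6 -0.3 -0.3] 0.0
```

```bash
python3 -m handwheel '[[[0,0.5,25],[0,0,0],-0.3],[[0,0,20],[0,0,0],-0.3],[[0,0,15],[0,0,0],-0.3],[[0,0,0],[0,0,0],-0.3],[[0,0,0],[0,0,0],-0.3],[[0,0,0],[0,0,0],0.1],[[0,0,0],[0,0,0],0.3],[[0,0,0],[0,0,0],0.5],[[0,0,0],[0,0,0],0.7],[[0,0,0],[0,0,0],1],[[0,0,0],[0,0,0],1],[[0,0,0],[0,0,0],1]]' 50;python3 -c "
from h import *
mv([.6085,.0512,.15])"
```

```text
clock: 45.35
position: [0.5051, -0.3206, 0.0493]
ee_rot: [0.001, 0.999, 0.04, 0.0]
contact_force: [-0.6, 0.4, 4.8]
width: 0.031
gripper_force: 49.1
yaw 4.57 turn [ 0.01 -0.   -0.  ] then shift [ 132.7 -362.4 -100.7] pos [ 505.1 -320.6   49.3] t 45.4 w 31.0 q [-0.68  0.46  1.71 -0.    0.97  0.81] f [-0.6  0.4  4.8] 49.1
```

```bash
python3 -m handwheel '[[[0,0,-10],[0,0,0],1],[[0,0,-30],[0,0,0],1],[[0,0,-45],[0,0,0],1],[[0,0,-45],[0,0,0],1],[[13.2,-36.2,0],[0,0,0],1],[[13.2,-36.2,0],[0,0,0],1],[[13.2,-36.2,0],[0,0,0],1],[[13.2,-36.2,0],[0,0,0],1],[[13.2,-36.2,0],[0,0,0],1],[[13.2,-36.2,0],[0,0,0],1],[[13.2,-36.2,0],[0,0,0],1],[[13.2,-36.2,0],[0,0,0],1],[[13.2,-36.2,0],[0,0,0],1],[[13.2,-36.2,0],[0,0,0],1],[[0,0,30],[0,0,0],1],[[0,0,15],[0,0,0],1],[[0,0,0],[0,0,0],1],[[0,0,0],[0,0,0],1],[[0,0,0],[0,0,0],1]]'|head -4;python3 -c "
from h import *
mv([.6082,.0512,.110])"
```

```text
clock: 47.72
position: [0.608, 0.0508, 0.1343]
ee_rot: [0.0, 0.999, 0.04, 0.0]
contact_force: [-0.6, 0.3, -1.7]
yaw 4.53 turn [ 0.   -0.01 -0.  ] then shift [ 0.2 -0.4 24.3] pos [608.   50.8 134.3] t 47.7 w 30.9 q [-0.03  0.39  1.58 -0.    1.17  1.46] f [-0.6  0.3 -1.7] 50.5
```

```bash
python3 -m handwheel '[[[0.2,-0.4,10],[0,0,0],1],[[0,0,10],[0,0,0],1],[[0,0,5],[0,0,0],1],[[0,0,3],[0,0,0],1],[[0,0,0],[0,0,0],1],[[0,0,0],[0,0,0],1]]'|head -4;python3 -m handwheel '[[[0,0,4],[0,0,0],1],[[0,0,4],[0,0,0],1],[[0,0,0],[0,0,0],1],[[0,0,0],[0,0,0],1]]'|head -4
```

```text
clock: 48.48
position: [0.6075, 0.0516, 0.1054]
ee_rot: [0.0, 0.999, 0.04, -0.001]
contact_force: [0.6, 0.6, -1.1]
clock: 48.98
position: [0.6074, 0.0516, 0.0972]
ee_rot: [0.0, 0.999, 0.04, -0.001]
contact_force: [0.7, -0.5, -2.2]
```

```bash
python3 -m handwheel '[[[0,0,6],[0,0,0],1],[[0,0,6],[0,0,0],1],[[0,0,5],[0,0,0],1],[[0,0,2],[0,0,0],1],[[0,0,0],[0,0,0],1],[[0,0,0],[0,0,0],1]]'|head -4
```

```text
clock: 49.72
position: [0.6074, 0.0516, 0.0793]
ee_rot: [0.0, 0.999, 0.04, -0.0]
contact_force: [-1.8, -0.6, 5.8]
```

```bash
python3 -m handwheel '[[[0,0,0],[0,0,0],0.4],[[0,0,0],[0,0,0],0],[[0,0,0],[0,0,0],-0.3],[[0,0,0],[0,0,0],-0.3],[[0,0,0],[0,0,0],-0.3],[[0,0,-20],[0,0,0],-0.3],[[0,0,-40],[0,0,0],-0.3],[[0,0,-50],[0,0,0],-0.3],[[0,0,-50],[0,0,0],-0.3],[[-30,30,0],[0,0,0],-0.3],[[-20,40,0],[0,0,0],-0.3],[[0,40,0],[0,0,0],-0.3],[[0,0,0],[0,0,0],-0.3],[[0,0,0],[0,0,0],-0.3]]'|head -3;python3 -c "
from h import *
im=vision.get_image('top');caps(im)
mv([.5877,-.3908,.24],4.9)"
```

```text
clock: 51.48
position: [0.5664, -0.0617, 0.2381]
ee_rot: [-0.0, 0.999, 0.04, -0.001]
red [412.  199.9] 6.4 109.0 [ 0.5869 -0.3901] [ 0.5868 -0.3897]
green [417.7 231.6] 6.7 112.0 [ 0.5123 -0.3957] [ 0.5125 -0.3955]
yaw 4.6 turn [-0.01  0.01 -0.05] then shift [ -7.  330.2  -1.9] pos [566.5 -61.2 238.1] t 51.5 w 55.6 q [-0.23  0.27  1.5   0.    1.37  1.26] f [ 0.4 -0.5  0.3] 0.0
```

```bash
python3 -m handwheel '[[[-0.8,36.7,0],[0,0,0],-0.3],[[-0.8,36.7,0],[0,0,0],-0.3],[[-0.8,36.7,0],[0,0,0],-0.3],[[-0.8,36.7,0],[0,0,0],-0.3],[[-0.8,36.7,0],[0,0,0],-0.3],[[-0.8,36.7,0],[0,0,0],-0.3],[[-0.8,36.7,0],[0,0,0],-0.3],[[-0.8,36.7,0],[0,0,0],-0.3],[[-0.8,36.7,0],[0,0,0],-0.3],[[0,0,50],[0,0,0],-0.3],[[0,0,40],[0,0,0],-0.3],[[0,0,25],[0,0,0],-0.3],[[0,0,0],[0,0,0],-0.3],[[0,0,0],[0,0,0],-0.3],[[0,0,0],[0,0,0],-0.3]]'|head -3;python3 -c "
from h import *
mv([.5873,-.3905,.062],4.9)"
```

```text
clock: 53.4
position: [0.5867, -0.3921, 0.1253]
ee_rot: [0.001, 0.999, 0.04, 0.001]
yaw 4.61 turn [ 0.02 -0.01 -0.05] then shift [ 0.7 -1.6 63.3] pos [ 586.7 -392.1  125.3] t 53.4 w 55.5 q [-0.69  0.53  1.36 -0.    1.25  0.8 ] f [ 0.4 -0.2 -0.4] 0.0
```

```bash
python3 -m handwheel '[[[0.7,-1.6,25],[0,0,0],-0.3],[[0,0,23],[0,0,0],-0.3],[[0,0,15],[0,0,0],-0.3],[[0,0,0],[0,0,0],-0.3],[[0,0,0],[0,0,0],-0.3],[[0,0,0],[0,0,0],0.1],[[0,0,0],[0,0,0],0.3],[[0,0,0],[0,0,0],0.5],[[0,0,0],[0,0,0],0.7],[[0,0,0],[0,0,0],1],[[0,0,0],[0,0,0],1],[[0,0,0],[0,0,0],1]]' 50;python3 -c "
from h import *
mv([.6085,-.1088,.15])"
```

```text
clock: 54.9
position: [0.5867, -0.3906, 0.0615]
ee_rot: [0.001, 0.999, 0.04, 0.0]
contact_force: [-0.9, -0.2, 5.4]
width: 0.031
gripper_force: 49.1
yaw 4.58 turn [ 0.01 -0.   -0.  ] then shift [  44.3 -279.2  -88.5] pos [ 586.7 -390.6   61.5] t 54.9 w 31.0 q [-0.69  0.58  1.43 -0.    1.12  0.81] f [-0.9 -0.2  5.4] 49.1
```

```bash
python3 -m handwheel '[[[0,0,-10],[0,0,0],1],[[0,0,-30],[0,0,0],1],[[0,0,-45],[0,0,0],1],[[0,0,-50],[0,0,0],1],[[5.5,-34.9,0],[0,0,0],1],[[5.5,-34.9,0],[0,0,0],1],[[5.5,-34.9,0],[0,0,0],1],[[5.5,-34.9,0],[0,0,0],1],[[5.5,-34.9,0],[0,0,0],1],[[5.5,-34.9,0],[0,0,0],1],[[5.5,-34.9,0],[0,0,0],1],[[5.5,-34.9,0],[0,0,0],1],[[0,0,30],[0,0,0],1],[[0,0,15],[0,0,0],1],[[0,0,0],[0,0,0],1],[[0,0,0],[0,0,0],1],[[0,0,0],[0,0,0],1]]'|head -4;python3 -c "
from h import *
mv([.6083,-.1086,.12])"
```

```text
clock: 57.02
position: [0.6084, -0.109, 0.1512]
ee_rot: [0.0, 0.999, 0.04, 0.0]
contact_force: [0.7, 0.7, -2.1]
yaw 4.53 turn [ 0.01 -0.01 -0.  ] then shift [-0.1 -0.4 31.2] pos [ 608.4 -109.   151.2] t 57.0 w 30.9 q [-0.29  0.39  1.54 -0.    1.21  1.2 ] f [ 0.7  0.7 -2.1] 50.0
```

```bash
python3 -m handwheel '[[[0,-0.4,15],[0,0,0],1],[[0,0,10],[0,0,0],1],[[0,0,5],[0,0,0],1],[[0,0,3],[0,0,0],1],[[0,0,0],[0,0,0],1],[[0,0,0],[0,0,0],1]]'|head -4;python3 -m handwheel '[[[0,0,4],[0,0,0],1],[[0,0,4],[0,0,0],1],[[0,0,0],[0,0,0],1],[[0,0,0],[0,0,0],1]]'|head -4
```

```text
clock: 57.78
position: [0.6078, -0.1079, 0.1175]
ee_rot: [0.0, 0.999, 0.04, -0.0]
contact_force: [0.7, 0.5, -1.2]
clock: 58.28
position: [0.6077, -0.1079, 0.1092]
ee_rot: [-0.0, 0.999, 0.04, -0.001]
contact_force: [-0.3, -0.3, -0.9]
```

```bash
python3 -m handwheel '[[[0,0,8],[0,0,0],1],[[0,0,8],[0,0,0],1],[[0,0,8],[0,0,0],1],[[0,0,5],[0,0,0],1],[[0,0,2],[0,0,0],1],[[0,0,0],[0,0,0],1],[[0,0,0],[0,0,0],1]]'|head -4
```

```text
clock: 59.15
position: [0.6076, -0.1079, 0.0795]
ee_rot: [0.0, 0.999, 0.04, -0.0]
contact_force: [-3.2, 0.4, 6.1]
```

Seated. Release, look at the tray again, then take green.

```bash
python3 -m handwheel '[[[0,0,0],[0,0,0],0.4],[[0,0,0],[0,0,0],0],[[0,0,0],[0,0,0],-0.3],[[0,0,0],[0,0,0],-0.3],[[0,0,0],[0,0,0],-0.3],[[0,0,-20],[0,0,0],-0.3],[[0,0,-40],[0,0,0],-0.3],[[0,0,-50],[0,0,0],-0.3],[[0,0,-50],[0,0,0],-0.3],[[-20,0,0],[0,0,0],-0.3],[[-30,0,0],[0,0,0],-0.3],[[-20,20,0],[0,0,0],-0.3],[[0,0,0],[0,0,0],-0.3],[[0,0,0],[0,0,0],-0.3],[[0,0,0],[0,0,0],-0.3]]'|head -3;python3 -c "
from h import *
im=vision.get_image('top');caps(im)
mv([.5131,-.3963,.24],4.9)"
```

```text
clock: 61.02
position: [0.5403, -0.133, 0.2382]
ee_rot: [-0.0, 0.999, 0.04, -0.0]
green [417.7 231.6] 6.7 111.0 [ 0.5123 -0.3957] [ 0.5126 -0.3956]
white [366.5 182.5] 26.6 224.0 [ 0.6318 -0.2893] [ 0.6323 -0.2957]
yaw 4.62 turn [-0.    0.01 -0.05] then shift [-49.6 260.   -1.9] pos [ 540.3 -133.   238.1] t 61.1 w 55.6 q [-0.37  0.24  1.53 -0.    1.37  1.12] f [ 0.4  0.4 -0.2] 0.0
```

```bash
python3 -m handwheel '[[[-7.1,37.1,0],[0,0,0],-0.3],[[-7.1,37.1,0],[0,0,0],-0.3],[[-7.1,37.1,0],[0,0,0],-0.3],[[-7.1,37.1,0],[0,0,0],-0.3],[[-7.1,37.1,0],[0,0,0],-0.3],[[-7.1,37.1,0],[0,0,0],-0.3],[[-7.1,37.1,0],[0,0,0],-0.3],[[0,0,45],[0,0,0],-0.3],[[0,0,35],[0,0,0],-0.3],[[0,0,15],[0,0,0],-0.3],[[0,0,0],[0,0,0],-0.3],[[0,0,0],[0,0,0],-0.3],[[0,0,0],[0,0,0],-0.3]]'|head -3;python3 -c "
from h import *
mv([.5129,-.3962,.074],4.9)"
```

```text
clock: 62.7
position: [0.5116, -0.3968, 0.1451]
ee_rot: [0.001, 0.999, 0.04, 0.001]
yaw 4.59 turn [ 0.02 -0.01 -0.05] then shift [ 1.3 -0.5 71.1] pos [ 511.6 -396.8  145.1] t 62.7 w 55.5 q [-0.77  0.44  1.48 -0.    1.23  0.72] f [ 0.  -0.5 -0.2] 0.0
```

```bash
python3 -m handwheel '[[[1.3,-0.5,30],[0,0,0],-0.3],[[0,0,26],[0,0,0],-0.3],[[0,0,15],[0,0,0],-0.3],[[0,0,0],[0,0,0],-0.3],[[0,0,0],[0,0,0],-0.3],[[0,0,0],[0,0,0],0.1],[[0,0,0],[0,0,0],0.3],[[0,0,0],[0,0,0],0.5],[[0,0,0],[0,0,0],0.7],[[0,0,0],[0,0,0],1],[[0,0,0],[0,0,0],1],[[0,0,0],[0,0,0],1]]' 50;python3 -c "
from h import *
mv([.6082,-.0288,.15])"
```

```text
clock: 64.2
position: [0.5125, -0.3962, 0.0736]
ee_rot: [0.001, 0.999, 0.04, 0.0]
contact_force: [-0.2, -0.3, 5.9]
width: 0.0309
gripper_force: 49.0
yaw 4.57 turn [ 0.02 -0.   -0.  ] then shift [ 124.7 -358.6  -76.4] pos [ 512.5 -396.2   73.6] t 64.2 w 30.9 q [-0.77  0.5   1.56 -0.    1.08  0.73] f [-0.2 -0.3  5.9] 49.0
```

```bash
python3 -m handwheel '[[[0,0,-10],[0,0,0],1],[[0,0,-30],[0,0,0],1],[[0,0,-48],[0,0,0],1],[[0,0,-50],[0,0,0],1],[[12.5,-35.9,0],[0,0,0],1],[[12.5,-35.9,0],[0,0,0],1],[[12.5,-35.9,0],[0,0,0],1],[[12.5,-35.9,0],[0,0,0],1],[[12.5,-35.9,0],[0,0,0],1],[[12.5,-35.9,0],[0,0,0],1],[[12.5,-35.9,0],[0,0,0],1],[[12.5,-35.9,0],[0,0,0],1],[[12.5,-35.9,0],[0,0,0],1],[[12.5,-35.9,0],[0,0,0],1],[[0,0,0],[0,0,0],1],[[0,0,30],[0,0,0],1],[[0,0,15],[0,0,0],1],[[0,0,0],[0,0,0],1],[[0,0,0],[0,0,0],1]]'|head -4;python3 -c "
from h import *
mv([.6081,-.0285,.13])"
```

```text
clock: 66.58
position: [0.6085, -0.0284, 0.166]
ee_rot: [0.0, 0.999, 0.04, 0.0]
contact_force: [-0.3, 0.3, -1.0]
yaw 4.54 turn [ 0. -0. -0.] then shift [-0.4  0.  36. ] pos [608.5 -28.4 166. ] t 66.6 w 30.7 q [-0.16  0.37  1.53 -0.    1.24  1.33] f [-0.3  0.3 -1. ] 50.1
```

```bash
python3 -m handwheel '[[[-0.3,0,20],[0,0,0],1],[[0,0,10],[0,0,0],1],[[0,0,4],[0,0,0],1],[[0,0,3],[0,0,0],1],[[0,0,0],[0,0,0],1],[[0,0,0],[0,0,0],1]]'|head -4;python3 -m handwheel '[[[0,0,4],[0,0,0],1],[[0,0,4],[0,0,0],1],[[0,0,0],[0,0,0],1],[[0,0,0],[0,0,0],1]]'|head -4
```

```text
clock: 67.32
position: [0.6079, -0.0279, 0.1287]
ee_rot: [0.0, 0.999, 0.04, -0.0]
contact_force: [0.0, 0.3, -1.5]
clock: 67.82
position: [0.6076, -0.0279, 0.1201]
ee_rot: [-0.0, 0.999, 0.04, -0.001]
contact_force: [-0.0, 0.8, -1.2]
```

```bash
python3 -m handwheel '[[[0,0,10],[0,0,0],1],[[0,0,10],[0,0,0],1],[[0,0,10],[0,0,0],1],[[0,0,6],[0,0,0],1],[[0,0,4],[0,0,0],1],[[0,0,2],[0,0,0],1],[[0,0,0],[0,0,0],1],[[0,0,0],[0,0,0],1]]'|head -4
```

```text
clock: 68.82
position: [0.6076, -0.0279, 0.0797]
ee_rot: [0.0, 0.999, 0.04, -0.0]
contact_force: [-1.1, 0.6, 6.4]
```

```bash
python3 -m handwheel '[[[0,0,0],[0,0,0],0.4],[[0,0,0],[0,0,0],0],[[0,0,0],[0,0,0],-0.3],[[0,0,0],[0,0,0],-0.3],[[0,0,0],[0,0,0],-0.3],[[0,0,-20],[0,0,0],-0.3],[[0,0,-40],[0,0,0],-0.3],[[0,0,-50],[0,0,0],-0.3],[[0,0,-50],[0,0,0],-0.3],[[-40,0,0],[0,0,0],-0.3],[[-50,0,0],[0,0,0],-0.3],[[-50,0,0],[0,0,0],-0.3],[[-50,0,0],[0,0,0],-0.3],[[-40,0,0],[0,0,0],-0.3],[[0,0,0],[0,0,0],-0.3],[[0,0,0],[0,0,0],-0.3]]'|head -4;python3 -c "
from h import *
im=vision.get_image('top');s2=vision.get_image('side')
cv2.imwrite('pics/c10.png',np.hstack([cv2.resize(im[100:300,70:350],None,fx=1.6,fy=1.6),cv2.resize(s2[80:300,140:350],None,fx=1.45,fy=1.45)[:320]])[:320,:800])"
```

```text
clock: 70.82
position: [0.3793, -0.0464, 0.2389]
ee_rot: [0.0, 0.999, 0.04, 0.0]
contact_force: [0.1, -0.9, -0.7]Traceback (most recent call last):
  File "<string>", line 4, in <module>
    cv2.imwrite('pics/c10.png',np.hstack([cv2.resize(im[100:300,70:350],None,fx=1.6,fy=1.6),cv2.resize(s2[80:300,140:350],None,fx=1.45,fy=1.45)[:320]])[:320,:800])
                               ~~~~~~~~~^^^^^^^^^^^^^^^^^^^^^^^^^^^^^^^^^^^^^^^^^^^^^^^^^^^^^^^^^^^^^^^^^^^^^^^^^^^^^^^^^^^^^^^^^^^^^^^^^^^^^^^^^^^^^^^
    return _nx.concatenate(arrs, 1, dtype=dtype, casting=casting)
           ~~~~~~~~~~~~~~~^^^^^^^^^^^^^^^^^^^^^^^^^^^^^^^^^^^^^^^
ValueError: all the input array dimensions except for the concatenation axis must match exactly, but along dimension 0, the array at index 0 has size 320 and the array at index 1 has size 319
```

```bash
python3 -c "
from h import *
im=vision.get_image('top');s2=vision.get_image('side')
cv2.imwrite('pics/c11.png',np.hstack([cv2.resize(im[100:300,70:350],(448,320)),cv2.resize(s2[80:300,140:350],(320,320))]))"
```

```text
(no output)
```

View pics/c11.png

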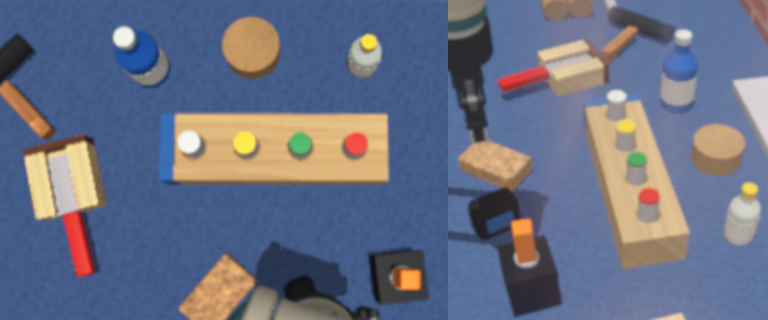

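The picture shows all four standoffs upright in the bearer at (190–356, 144), the scraper home at (70, 200), and the gauge hanging in its stand at (405, 280).

```bash
python3 -c "
from rig import manip
print(manip.sign_off())"
```

```text
the job is handed in; nothing more can be done
None
```

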